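# Hang the filled snack pail on the empty buffet hook

## Robot

A 6-joint arm with a two-finger parallel gripper is mounted at the origin on the work surface. World frame = base frame: x ahead of the robot, y to its left, z up, the work surface at z = 0. Lengths are in m, angles in rad, forces in N, time in s.
With the tool pointing down it reaches from about 0.275 to 0.85 m from the base axis. Payload 19 kg.
Tool frame: the origin (TCP) lies midway between the tips of the shut fingers; the grasp point (between the pads) lies 19 mm behind it (arm.tcp_to_grasp is the distance from the TCP to the grasp point, in m); y points along the fingers, z is the direction in which the jaws open and shut, and the axes are right-handed (so a half turn about y gives the same grasp; the last joint's range is limited). The gripper opens to 85 mm and grips with 20 to 120 N. Pads are 22 mm wide; open, the fingers measure 114 mm over their backs; the gripper's body (76 mm by 85 mm) begins 54 mm behind the grasp point. The pads swing forward as they close: fully open they stand 13 mm farther back than shut.
Start: joints at [-1.42, 0.15, 1.437, -0, 1.554, -0.134], TCP at [0.162, -0.552, 0.231] pointing down, gripper open.
Joint ranges: [-2.8, 2.8], [-0.68, 2.1], [0.12, 2.68], [-1.39, 4.53], [0.16, 2.79], [-2.81, 2.81]. Speed limits (rad/s): [1.89, 1.89, 2.22, 3.01, 3.01, 3.01].

## Interface

Orientations are given as a rotation vector (axis times angle).
In Python, from bench import arm gives the robot as it stands.
- The arm moves only by the tool play_rows, never from a script. Its argument "deltas" is a list that holds one entry, the list of rows, each a list of 7 numbers: the shift along the tool's x, y, z in mm, then the turn, a rotation vector about the tool's x, y, z in rad, then the opening, from 0 (shut) to 1 (fully open). In form: [[[dx, dy, dz, rx, ry, rz, gripper], ...]]. A call has 1 to 12 rows; each row is the pose to reach, as a shift and turn from the pose commanded when the call began, along the tool's axes at that moment; what a row does not reach only later rows make up. A row lasts 1/8 s, in which the tool goes at most 62.5 mm and 10.7 degrees, less where a joint would pass 70% of its speed; a pose out of reach is approached as far as the arm can. A call with a gripper value outside its range is refused whole. The fingers move at their own pace and stop on an object; "force" is the grip in N (left out, the last holds). Time passes only in rows, so rows that repeat a pose let the fingers close. It gives the time, the measured TCP pose, the force and the opening at its end, in the units of the state.
- arm.get_state(): the state, without advancing time (a new reading comes with each control period).
- arm.capture(name): name is "side" or "top" or "wrist"; returns a dict with "pixels" (400x640x3 uint8, red, green, blue), "camera_matrix" (3x3 intrinsics, pixels), "k1" (the pictures are not rectified: a ray, as slopes to the right and down, at radius r is drawn at 1 + k1 r^2 times it, then the intrinsics apply), "extrinsics" (4x4, takes a point from world to camera coordinates). Camera axes: x right, y down, z forward; pixel columns grow to the right and rows downward; lengths in m; the calibration is good to about 2 mm. A picture is of the moment at which its call begins. There is no depth.
- arm.close_job(): hands the job in, once; it reports no verdict.
The state is a dict: "time": time; "joint_positions": joint angles; "joint_velocities": joint speeds; "effort": joint torques, N m; "position": TCP position; "ee_rot": TCP orientation; "ft_force": force on the tool from outside, world axes, zero at the start; "wrist_torque": the same for the moment, N m; "gripper_width": finger opening in m.
Only numpy, scipy, OpenCV 4.12 (cv2) and the standard library are available. Lean on these libraries where they do the work, as an engineer would, in place of code of your own. Each camera call takes 0.05 s, during which the arm holds its last target.

## Task

The black snack pail on the table is filled and its handle is folded down. Leave the pail standing and lift the folded handle upright gently with a fingertip, without gripping it, then hang the pail by the wooden grip of its handle, level and settled, from both prongs of the empty hook on the free stand. Do not tip the croquettes out, and leave the pail that already hangs, the cups and the other things on the table as they are.

Things in the scene. Friction and masses are not known exactly. Their poses are not given: they have to be found in the camera images.
- pail: The snack pail, loose, 0.35 to 0.6 kg filled: a tapered bucket, black outside, gold inside, 84 mm across at the foot, 119 mm at the gold rim, 110 mm high, full of croquettes. Origin at the centre of its underside, z up; the pivot line of its bail runs along its own y axis, 100 mm above the underside, above the origin.
- pail_centre (a point): The centre of the pail, half-way up (55 mm above its underside), with the pail's axes.
- bail (a joint): Swing angle of the pail's bail (handle): 0 = upright, positive = folded to the pail's own -x side, which roughly faces the robot. Starts at 1.3 to 1.6; lugs stop it at +-1.65. Its rivets are stiff (about 0.02 N m, 0.3 N at the grip), so it stays where it is left; hanging by it, the pail levels itself to within 8 degrees.
- bail_grip (a point): Middle of the bail's wooden grip, a beech roll 12 mm thick and 110 mm long, parallel to the pail's y axis, 82 mm from the pivot line; dark 5 mm wires join its ends to the pivots. Folded, it overhangs the table about 16 mm clear of the rim; upright, it is 182 mm above the pail's underside. The point turns with the bail: y along the grip, z from pivots to grip.
- hook_seat (a point): Where the middle of a grip hung on the empty double hook rests, 226 mm above the table; the grip lies along this point's y, z up. The hook is two 10 mm prongs along x, at y = +-37 mm: each upturned end, with a 14 mm ball, is 26 mm to -x and tops out 24 mm higher than this point; each trough is a U 20 mm wide, flaring to over 40 mm. Only from the -x side can the prongs enter the bail.
- empty_stand: The free stand (fixed), same axes as hook_seat; origin on the table midway under the two troughs. From the troughs the prongs rise to 21 mm above hook_seat and run level along +x to a cross bar and a 16 mm post 95 mm away, topped by a 24 mm brass ball 30 mm above hook_seat. Its base, under the post, is a disc 150 mm across and 12 mm high.
- hung_pail_centre (a point): Centre of a second, equal pail that already hangs on the other, equal stand (fixed; its hook points the same rough way); it swings freely about its hook and must not be disturbed.
- whipper: Cream whipper, steel flask with red head, 80 mm across, 222 mm tall, standing; origin under its centre.
- pickle_jar: Green glass jar with black lid, 76 mm across, 110 mm tall; origin under its centre.
- sauce_bottle: Yellow sauce bottle with red cap, 56 mm across, 170 mm tall; origin under its centre.
- spoon: Beech spoon, 160 mm long, lying flat; origin near its middle.
- cup0_centre (a point): Centre of a black serving cup, gold inside, 62 mm across, 48 mm high, with a thin black side handle that reaches 62 mm from the middle and 64 mm up.
- cup1_centre (a point): Centre of a black serving cup, gold inside, 62 mm across, 48 mm high, with a thin black side handle that reaches 62 mm from the middle and 64 mm up.
- cup2_centre (a point): Centre of a black serving cup, gold inside, 62 mm across, 48 mm high, with a thin black side handle that reaches 62 mm from the middle and 64 mm up.

How it is judged:
On the way:
1. the bail stands upright (within 20 degrees) while the pail still stands on the table (value of joint bail between -0.35 and 0.35 rad and height (world z) of pail_centre below 0.06 m and angle between pail's own z axis and vertical below 0.12 rad), for 0.2 s.
At the end, for the whole second after the job is handed in: The wooden grip rests in the troughs of both prongs of the empty hook (its middle within 18 mm along the grip, 12 mm across, 10 mm in height; square within 11 degrees); the pail hangs clear of the table, level within 15 degrees, still (under 80 mm/s and 0.8 rad/s) and released (x of bail_grip in the frame of hook_seat between -0.012 and 0.012 m and y of bail_grip in the frame of hook_seat between -0.018 and 0.018 m and z of bail_grip in the frame of hook_seat between -0.01 and 0.012 m and angle between pail's own z axis and vertical below 0.26 rad and linear speed of pail below 0.08 m/s and angular speed of pail below 0.8 rad/s and height (world z) of pail above 0.025 m and angle between the y axis of bail_grip and the y axis of hook_seat, either way round below 0.2 rad); the robot touches nothing.
It fails at once if the pail is tipped by more than 30 degrees, so that croquettes fall out (angle between pail's own z axis and vertical above 0.52 rad).
It fails at once if the handle is gripped or forced (over 15 N) while it is still folded (value of joint bail above 0.4 rad and contact force between the fingers and pail above 15 N).
It fails at once if the pail that already hangs is knocked (swings or shifts by more than 25 mm) (distance of hung_pail_centre from where it was at the start of the episode above 0.025 m).
It fails at once if a cup or another thing on the table is shifted by more than 40 mm or knocked over (distance of any of cup0_centre, cup1_centre, cup2_centre, whipper, pickle_jar, sauce_bottle, spoon from where it was at the start of the episode above 0.04 m or angle between any of cup0_centre, cup1_centre, cup2_centre, whipper, pickle_jar, sauce_bottle's own z axis and vertical above 0.6 rad).
It also fails if it takes over 67 s, if anything falls off the work surface, if the arm or the gripper's body presses on something with over 40 N, if the wrist force passes 120 N, or if a joint passes its speed limit or range.

## Working session

There is one attempt and no reset: what is moved stays moved. The work goes in short steps, Python scripts to look and compute and a tool call to move; the robot and the scene stay as the last step left them, time stands still between calls to the robot, and variables do not carry over. Pictures are saved under pics/ and viewed, and the job is handed in when it is done.

Besides the shell and the picture viewer there is one more tool, called after "Request:" as name(argument=value, ...), one argument or row to a line, values as JSON. play_rows: Moves the arm, as the interface text tells. Its arguments: {"type":"object","properties":{"deltas":{"type":"array"},"force":{"type":"number"}},"required":["deltas"]}

```bash
ls; mkdir -p pics
python3 - <<'E'
from bench import arm
import cv2,json
s=arm.get_state();print({k:(v if not hasattr(v,'tolist') else v.tolist()) for k,v in s.items()}, arm.tcp_to_grasp)
import numpy as np
for n in ['side','top','wrist']:
    c=arm.capture(n);cv2.imwrite(f'pics/{n}0.png',c['pixels'][:,:,::-1]);print(n,c['camera_matrix'].tolist(),c['k1'],np.round(c['extrinsics'],3).tolist())
    np.savez(f'pics/{n}0.npz',**c)
E
```

```text
pics
{'time': 0.0, 'joint_positions': [-1.4199863603285523, 0.15099940870564324, 1.4380164196081051, -1.2884640159847282e-05, 1.553792532340999, -0.13399049815447517], 'joint_velocities': [-7.171656497287174e-05, 3.888784968624706e-05, -0.000984868851448589, -8.290702437984524e-05, 0.0002304491601994021, -0.0008109910789122167], 'effort': [-0.0034848083305405453, -71.30558967590332, -57.08678483963013, -0.00044149827772343997, 0.008845817064866424, -4.2330422047598404e-05], 'position': [0.16150135087268583, -0.5516040704847797, 0.23067509392300586], 'ee_rot': [-0.2966135853685481, 2.0699589100442632, -2.0674185906305103], 'ft_force': [0.3354483439497362, 0.44484934264476744, -1.492690282832357], 'wrist_torque': [0.03269458187148416, 0.024947306889064984, -0.06944661044601556], 'gripper_width': 0.08551190864501027} 0.0187
side [[486.34467169159063, 0.0, 318.96397441716795], [0.0, 486.34467169159063, 203.4037991331783], [0.0, 0.0, 1.0]] 0.05230692602826082 [[1.0, -0.027, 0.003, -0.579], [-0.017, -0.708, -0.706, 0.107], [0.022, 0.705, -0.709, 1.772], [0.0, 0.0, 0.0, 1.0]]
top [[426.7871170182037, 0.0, 321.3665498302062], [0.0, 426.7871170182037, 198.09058011771867], [0.0, 0.0, 1.0]] -0.07553694083955113 [[-0.008, -1.0, -0.017, 0.005], [-0.984, 0.011, -0.179, 0.619], [0.179, 0.016, -0.984, 1.529], [0.0, 0.0, 0.0, 1.0]]
wrist [[290.87555702674024, 0.0, 323.71649201745385], [0.0, 290.87555702674024, 201.73992380940933], [0.0, 0.0, 1.0]] -0.01820245050187653 [[0.281, -0.96, 0.0, -0.576], [-0.911, -0.267, 0.315, -0.04], [-0.303, -0.089, -0.949, 0.38], [0.0, 0.0, 0.0, 1.0]]
```

View pics/side0.png

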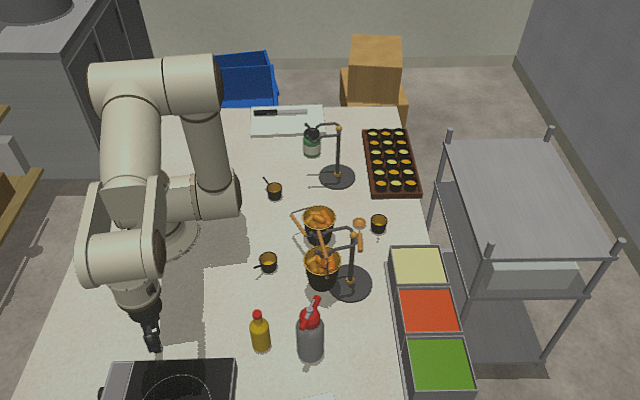

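View pics/top0.png

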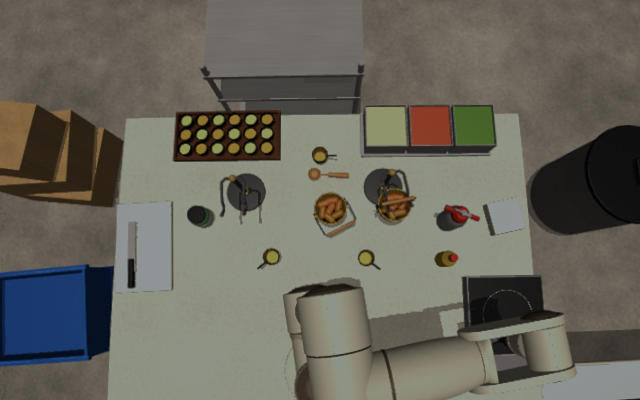

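View pics/wrist0.png

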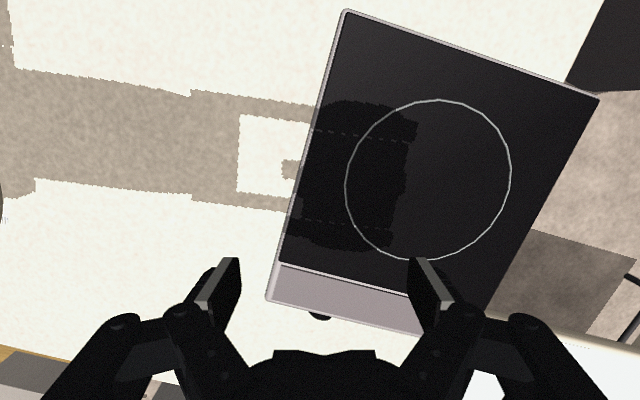

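Run:
```python
import cv2
t=cv2.imread('pics/top0.png');s=cv2.imread('pics/side0.png')
a=cv2.resize(t[150:275,180:380],(800,500),interpolation=cv2.INTER_CUBIC);cv2.imwrite('pics/tc.png',a)
a=cv2.resize(s[100:280,240:440],(666,600),interpolation=cv2.INTER_CUBIC);cv2.imwrite('pics/sc.png',a)
```

```text
(no output)
```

View pics/tc.png

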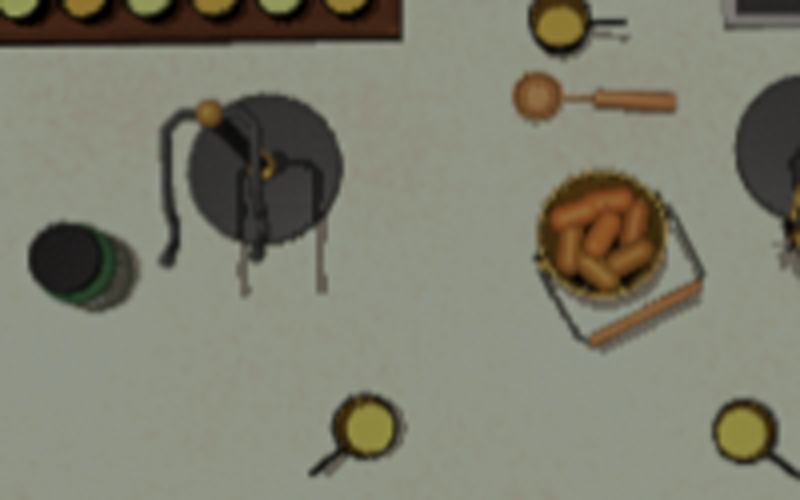

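View pics/sc.png

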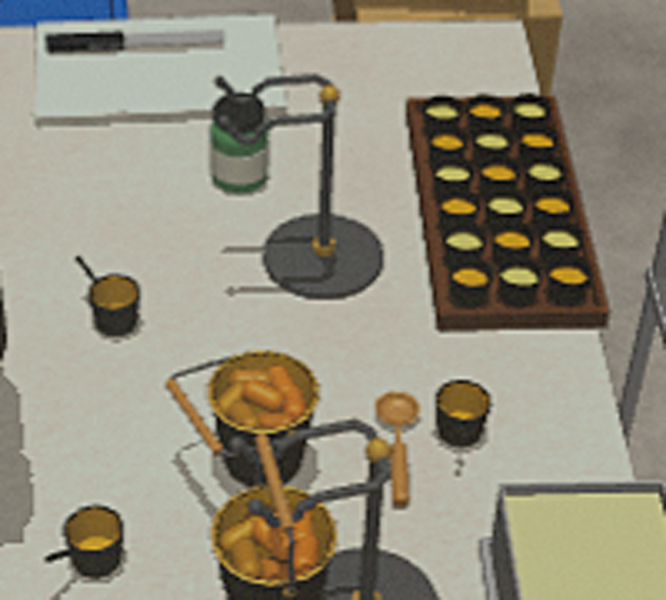

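```bash
cat > h.py <<'E'
import numpy as np,cv2
def load(n): return dict(np.load(n,allow_pickle=True))
def ray(c,u,v):
    K=c['camera_matrix'];x=(u-K[0,2])/K[0,0];y=(v-K[1,2])/K[1,1];k=float(c['k1'])
    rd=np.hypot(x,y);r=rd
    for _ in range(20): r=rd/(1+k*r*r)
    f=r/rd if rd>0 else 1
    E=c['extrinsics'];R=E[:3,:3];t=E[:3,3]
    return -R.T@t, R.T@np.array([x*f,y*f,1])
def plane(c,u,v,z):
    o,d=ray(c,u,v);return o+d*(z-o[2])/d[2]
def tri(a,pa,b,pb):
    o1,d1=ray(a,*pa);o2,d2=ray(b,*pb)
    A=np.stack([d1,-d2],1);s=np.linalg.lstsq(A,o2-o1,rcond=None)[0]
    p,q=o1+d1*s[0],o2+d2*s[1];return (p+q)/2,np.linalg.norm(p-q)
def proj(c,P):
    E=c['extrinsics'];q=E[:3,:3]@P+E[:3,3];x,y=q[0]/q[2],q[1]/q[2];f=1+float(c['k1'])*(x*x+y*y)
    K=c['camera_matrix'];return np.array([K[0,0]*x*f+K[0,2],K[1,1]*y*f+K[1,2]])
E
python3 - <<'E'
from h import *
np.set_printoptions(precision=4,suppress=True)
T=load('pics/top0.npz');S=load('pics/side0.npz')
t=lambda u,v:(180+u/4-.375,150+v/4-.375)
s=lambda u,v:(240+u*.3-.35,100+v*.3-.35)
print('rim',plane(T,*t(603,234),.110), plane(S,*s(264,392),.110))
for n,a,b in [('gL',(592,343),(172,383)),('gR',(700,287),(217,450)),('tipL',(168,260),(222,83)),('tipR',(257,255),(228,122)),('ball',(209,112),(330,93)),('trL',None,None)]:
    if a is None: continue
    print(n,tri(T,t(*a),S,s(*b)))
print('base',plane(T,*t(266,170),.012),plane(S,*s(324,254),.012))
print('tips plane',plane(T,*t(168,260),.243),plane(T,*t(257,255),.243))
print('cups',[plane(T,*t(*q),.048) for q in [(367,428),(742,432),(560,24)]],'jar',plane(T,*t(66,258),.11))
print('tips plane side',plane(S,*s(222,83),.243),plane(S,*s(228,122),.243))
# masks
im=T['pixels'];hsv=cv2.cvtColor(im,cv2.COLOR_RGB2HSV)
m=cv2.inRange(hsv,(5,90,80),(25,255,255)); m2=np.zeros_like(m);m2[215:245,318:362]=m[215:245,318:362]
n,l,st,ce=cv2.connectedComponentsWithStats(m2)
print(st,ce)
E
```

```text
rim [ 0.5725 -0.0336  0.11  ] [ 0.5775 -0.0398  0.11  ]
gL (array([ 0.4788, -0.0223,  0.1068]), np.float64(0.006497365969230376))
gR (array([ 0.5262, -0.1188,  0.11  ]), np.float64(0.004348542885682893))
tipL (array([0.5371, 0.3253, 0.2351]), np.float64(0.004493215778135367))
tipR (array([0.5418, 0.2516, 0.2356]), np.float64(0.007092381034349712))
ball (array([0.6588, 0.2929, 0.243 ]), np.float64(0.002816072553778124))
base [0.6537 0.2892 0.012 ] [0.6597 0.2813 0.012 ]
tips plane [0.5337 0.3229 0.243 ] [0.5371 0.2495 0.243 ]
cups [array([0.405 , 0.1838, 0.048 ]), array([ 0.3984, -0.1584,  0.048 ]), array([0.7848, 0.0045, 0.048 ])] jar [0.5556 0.4499 0.11  ]
tips plane side [0.5393 0.3152 0.243 ] [0.5452 0.2431 0.243 ]
[[     0      0    640    400 255753]
 [   318    215     28     10    149]
 [   327    220     28     17     98]] [[319.4855 199.478 ]
 [330.4497 218.5772]
 [340.7245 227.9286]]
```

```bash
cat >> h.py <<'E'
from scipy.spatial.transform import Rotation as Ro
def cmd(Rt,Pt,R0,P0):
    "shift(mm) and rotvec in tool frame from (R0,P0)"
    return np.round(R0.T@(np.array(Pt)-P0)*1000,1), np.round(Ro.from_matrix(R0.T@Rt).as_rotvec(),3)
def down(yaw,tilt=0,flip=1):
    "tool y = down tilted toward +x(yaw) by tilt; jaw z in vertical plane of x(yaw); flip sign"
    c,s=np.cos(yaw),np.sin(yaw);px=np.array([c,s,0]);z=np.array([0,0,1.])
    y=np.sin(tilt)*px-np.cos(tilt)*z
    zz=flip*(np.cos(tilt)*px+np.sin(tilt)*z)
    return np.stack([np.cross(y,zz),y,zz],1)
E
python3 - <<'E'
from h import *
from bench import arm
np.set_printoptions(precision=4,suppress=True)
s=arm.get_state();R=Ro.from_rotvec(s['ee_rot']).as_matrix();P=np.array(s['position']);print(R)
W=load('pics/wrist0.npz');E=W['extrinsics'];o=-E[:3,:3].T@E[:3,3];print('cam in tool',R.T@(o-P),'fwd',R.T@E[2,:3], 'right',R.T@E[0,:3])
for f in (1,-1):
  for yaw in (.445,.045): print(f,yaw,cmd(down(yaw,0,f),[.42,-.1,.4],R,P))
E
```

```text
[[-0.9597 -0.0001  0.2809]
 [-0.2809  0.0009 -0.9597]
 [-0.0001 -1.     -0.0009]]
cam in tool [-0.0817 -0.1421  0.001 ] fwd [0.3156 0.9489 0.0012] right [-0.0002 -0.0012  1.    ]
1 0.445 (array([-375. , -168.8, -361. ]), array([ 0.001, -1.731, -0.001]))
1 0.045 (array([-375. , -168.8, -361. ]), array([ 0.001, -1.331, -0.001]))
-1 0.445 (array([-375. , -168.8, -361. ]), array([0.001, 1.411, 0.001]))
-1 0.045 (array([-375. , -168.8, -361. ]), array([0.001, 1.811, 0.001]))
```

Run:
```python
from h import *
from bench import arm
s=arm.get_state();R=Ro.from_rotvec(s['ee_rot']).as_matrix();P=np.array(s['position'])
print(cmd(down(.445),[.51,0,.4],R,P))
```

```text
(array([-489.5, -168.7, -431.7]), array([ 1.000e-03, -1.731e+00, -1.000e-03]))
```

Request:
play_rows(
  deltas=[
    [[0, -60, 0, 0, 0, 0, 0], [0, -120, 0, 0, 0, 0, 0], [-44, -169, -40, 0, -0.16, 0, 0], [-88, -169, -80, 0, -0.32, 0, 0], [-132, -169, -120, 0, -0.48, 0, 0], [-176, -169, -160, 0, -0.64, 0, 0], [-220, -169, -200, 0, -0.8, 0, 0], [-264, -169, -240, 0, -0.96, 0, 0], [-310, -169, -280, 0, -1.12, 0, 0], [-356, -169, -320, 0, -1.28, 0, 0], [-400, -169, -360, 0, -1.44, 0, 0], [-445, -169, -396, 0, -1.6, 0, 0]],
  ],
)

```text
time: 1.65
position: [0.4779, -0.0447, 0.4004]
ee_rot: [-1.343, 0.97, -0.971]
ft_force: [1.3, -0.9, -0.3]
gripper_width: -0.0003
```

Request:
play_rows(
  deltas=[
    [[0, 0, 0, 0, 0, 0, 0]],
  ],
)

```text
time: 1.78
position: [0.4786, -0.0437, 0.3995]
ee_rot: [-1.344, 0.971, -0.968]
ft_force: [-0.2, -0.5, -0.2]
gripper_width: -0.0002
```

```bash
cat >> h.py <<'E'
def st():
    from bench import arm
    s=arm.get_state();R=Ro.from_rotvec(s['ee_rot']).as_matrix();P=np.array(s['position'])
    print('t',round(s['time'],2),'P',np.round(P,4),'q',np.round(s['joint_positions'],3),'F',np.round(s['ft_force'],1),'w',round(s['gripper_width'],4))
    return R,P
E
python3 - <<'E'
from h import *
R,P=st();print(R);print(cmd(down(.445),[.51,0,.4],R,P))
E
```

```text
t 1.77 P [ 0.4786 -0.0437  0.3995] q [-2.52e-01 -4.70e-02  1.31e+00  1.00e-03  1.88e+00 -5.73e-01] F [-0.2 -0.5 -0.2] w -0.0002
[[ 3.15698637e-01 -1.28433397e-03  9.48858641e-01]
 [-9.48858588e-01  9.67270193e-04  3.15699928e-01]
 [-1.32326682e-03 -9.99998707e-01 -9.13285438e-04]]
(array([-31.6,  -0.5,  43.6]), array([ 0.001, -0.124, -0.001]))
```

Good enough to look.

Run:
```python
from h import *
from bench import arm
c=arm.capture('wrist');np.savez('pics/w1.npz',**c);cv2.imwrite('pics/w1.png',c['pixels'][:,:,::-1])
```

```text
(no output)
```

View pics/w1.png

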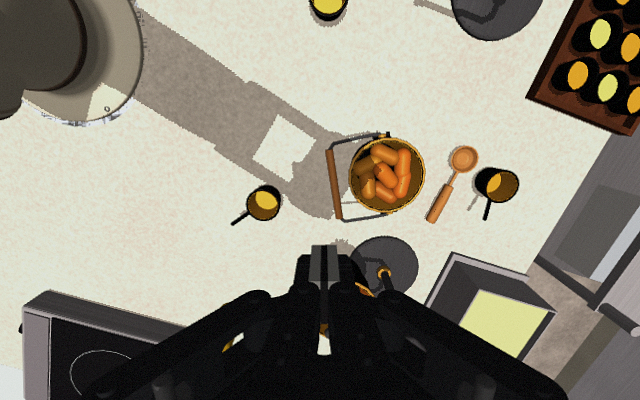

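```bash
cat > m1.py <<'E'
from h import *
np.set_printoptions(precision=4,suppress=True)
W=load('pics/w1.npz');T=load('pics/top0.npz');S=load('pics/side0.npz')
a=cv2.resize(W['pixels'][120:240,300:460,::-1],(800,600),interpolation=cv2.INTER_CUBIC);cv2.imwrite('pics/w1c.png',a)
def roll(c,x0,x1,y0,y1):
    hsv=cv2.cvtColor(c['pixels'],cv2.COLOR_RGB2HSV);m=cv2.inRange(hsv,(3,80,60),(22,255,255))
    k=np.zeros_like(m);k[y0:y1,x0:x1]=m[y0:y1,x0:x1]
    n,l,s,ce=cv2.connectedComponentsWithStats(k);i=1+np.argmax(s[1:,4])
    pts=np.argwhere(l==i)[:,::-1].astype(float);mu=pts.mean(0);u,sv,vt=np.linalg.svd(pts-mu,full_matrices=False)
    q=(pts-mu)@vt[0];print(len(pts),mu, 'len',q.max()-q.min()+1)
    return mu,mu+vt[0]*(q.max()+.3),mu+vt[0]*(q.min()-.3)
w=roll(W,322,346,140,228);t=roll(T,327,357,218,240)
s=roll(S,288,308,208,238)
srt=lambda r:r
print('mid WT',tri(W,w[0],T,t[0]),'WS',tri(W,w[0],S,s[0]),'TS',tri(T,t[0],S,s[0]))
for z in(.1,.106,.112):
  for n,c,r in (('W',W,w),('T',T,t),('S',S,s)):
    a,b,d=[plane(c,*p,z) for p in r];e=b-d;e*=np.sign(e[1]);print(z,n,a,'len',np.linalg.norm(e),'yaw',np.arctan2(-e[0],e[1]))
# rim: gold/orange blob
for n,c,b in(('W',W,(345,430,132,218)),('T',T,(312,350,190,228))):
    hsv=cv2.cvtColor(c['pixels'],cv2.COLOR_RGB2HSV);m=cv2.inRange(hsv,(3,80,40),(35,255,255))
    k=np.zeros_like(m);k[b[2]:b[3],b[0]:b[1]]=m[b[2]:b[3],b[0]:b[1]]
    n_,l,s_,ce=cv2.connectedComponentsWithStats(k);i=1+np.argmax(s_[1:,4])
    cn=max(cv2.findContours((l==i).astype(np.uint8),0,1)[0],key=len)[:,0]
    hull=cv2.convexHull(cn)[:,0]
    q=np.array([plane(c,*p,.11) for p in cv2.approxPolyDP(cn,0.3,True)[:,0].astype(float)])
    q=np.array([plane(c,*p,.11) for p in hull.astype(float)])
    A=np.c_[2*q[:,:2],np.ones(len(q))];x=np.linalg.lstsq(A,(q[:,:2]**2).sum(1),rcond=None)[0]
    print(n,'rim',x[:2],'diam',2*np.sqrt(x[2]+x[0]**2+x[1]**2))
E
python3 m1.py
```

```text
538 [333.5855 182.7602] len 71.17414464419417
104 [340.7404 227.9808] len 32.29450456511138
86 [298.1628 225.0116] len 27.621882261692747
mid WT (array([ 0.5018, -0.0694,  0.1131]), np.float64(0.0023674164166608952)) WS (array([ 0.505 , -0.0709,  0.1061]), np.float64(0.002297663170527928)) TS (array([ 0.5039, -0.0693,  0.104 ]), np.float64(0.00444785833307594))
0.1 W [ 0.5045 -0.0725  0.1   ] len 0.11485864050846356 yaw 0.4797704641416239
0.1 T [ 0.5021 -0.0698  0.1   ] len 0.11394131883331457 yaw 0.4798617182365132
0.1 S [ 0.5059 -0.0651  0.1   ] len 0.11754462747505982 yaw 0.4809541908970561
0.106 W [ 0.5038 -0.0711  0.106 ] len 0.11329898001073067 yaw 0.47977046414162433
0.106 T [ 0.5014 -0.0696  0.106 ] len 0.11348996292044074 yaw 0.4798617182365133
0.106 S [ 0.5061 -0.0706  0.106 ] len 0.11697268640679286 yaw 0.48095419089705743
0.112 W [ 0.5032 -0.0696  0.112 ] len 0.11173931951299773 yaw 0.4797704641416239
0.112 T [ 0.5008 -0.0694  0.112 ] len 0.11303860700756685 yaw 0.4798617182365125
0.112 S [ 0.5063 -0.0761  0.112 ] len 0.11640074533852603 yaw 0.48095419089705704
W rim [ 0.5759 -0.0347] diam 0.11828156133726932
T rim [ 0.5726 -0.0321] diam 0.11802576538360539
```

View pics/w1c.png

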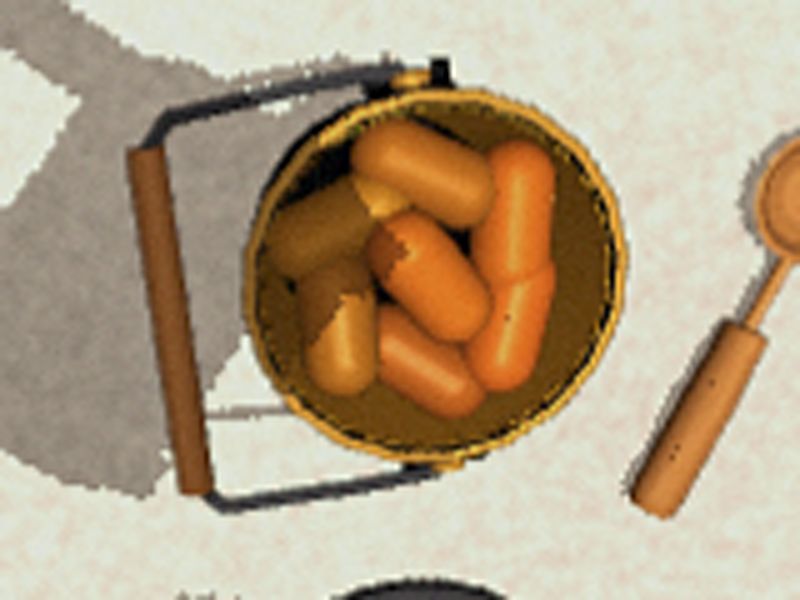

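```bash
cat > lift.py <<'E'
from h import *
R,P=st()
yaw=.475;px=np.array([np.cos(yaw),np.sin(yaw),0]);C0=np.array([.575,-.034,0])
def W(r,z): return C0+px*r/1000+np.array([0,0,z/1000])
Rt=down(yaw,np.pi/4)
for n,p in [('hi',(-125,250)),('lo',(-122,66)),('pre',(-107,70))]: print(n,W(*p),*cmd(Rt,W(*p),R,P))
E
python3 lift.py
```

```text
t 1.82 P [ 0.4778 -0.0454  0.3998] q [-0.255 -0.049  1.311  0.     1.881 -0.572] F [-0.2  0.  -0.4] w 0.0001
hi [ 0.46383841 -0.09116731  0.25      ] [ 39.3 149.8 -27.4] [ 0.785 -0.15   0.061]
lo [ 0.46650629 -0.08979529  0.066     ] [ 38.9 333.8 -24.3] [ 0.785 -0.15   0.061]
pre [ 0.47984568 -0.08293521  0.07      ] [ 36.6 329.7  -9.5] [ 0.785 -0.15   0.061]
```

Request:
play_rows(
  deltas=[
    [[6, 25, -4, 0.13, -0.025, 0.01, 0], [13, 50, -9, 0.26, -0.05, 0.02, 0], [20, 75, -14, 0.39, -0.075, 0.03, 0], [26, 100, -18, 0.52, -0.1, 0.04, 0], [33, 125, -23, 0.65, -0.125, 0.05, 0], [39, 150, -27, 0.785, -0.15, 0.061, 0], [39, 150, -27, 0.785, -0.15, 0.061, 0], [39, 150, -27, 0.785, -0.15, 0.061, 0]],
  ],
)

```text
time: 2.82
position: [0.4637, -0.0931, 0.2515]
ee_rot: [-0.704, 0.431, -1.043]
ft_force: [0.3, -0.7, 0.0]
gripper_width: -0.0002
```

```bash
python3 lift.py;  python3 - <<'E'
from h import *
from bench import arm
for n in ['side','wrist']:
    c=arm.capture(n);np.savez(f'pics/{n}2.npz',**c);cv2.imwrite(f'pics/{n}2.png',c['pixels'][:,:,::-1])
E
```

```text
t 2.83 P [ 0.4637 -0.0931  0.2515] q [-0.883 -0.368  2.052  0.788  1.335 -1.497] F [ 0.3 -0.7  0. ] w -0.0002
hi [ 0.46383841 -0.09116731  0.25      ] [-1.7  1.7 -0.4] [ 0.001 -0.003  0.005]
lo [ 0.46650629 -0.08979529  0.066     ] [  -2.   134.  -128.3] [ 0.001 -0.003  0.005]
pre [ 0.47984568 -0.08293521  0.07      ] [  -2.1  141.8 -114.9] [ 0.001 -0.003  0.005]
```

View pics/wrist2.png

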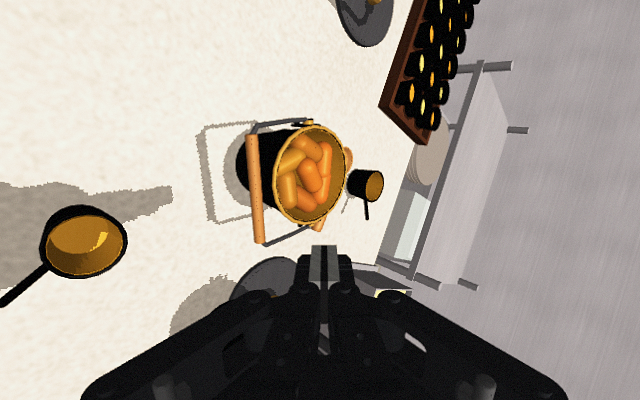

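View pics/side2.png

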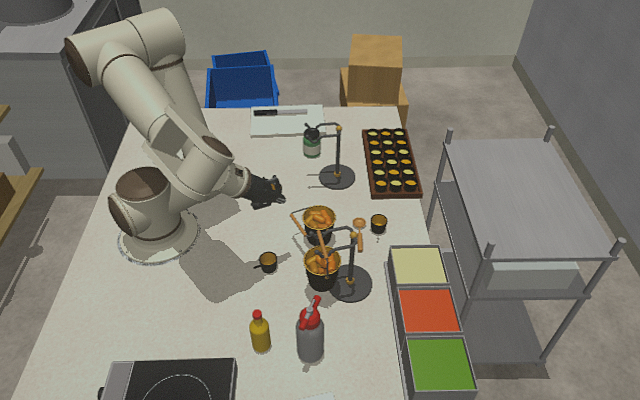

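Request:
play_rows(
  deltas=[
    [[0, 16, -16, 0, 0, 0, 0], [0, 38, -36, 0, 0, 0, 0], [-1, 60, -57, 0, 0, 0, 0], [-1, 80, -76, 0, 0, 0, 0], [-2, 95, -91, 0, 0, 0, 0], [-2, 95, -91, 0, 0, 0, 0], [-2, 95, -91, 0, 0, 0, 0]],
  ],
)

```text
time: 3.8
position: [0.4662, -0.0892, 0.1202]
ee_rot: [-0.703, 0.427, -1.04]
ft_force: [-0.0, -0.8, -0.1]
gripper_width: -0.0001
```

```bash
python3 lift.py;  python3 - <<'E'
from h import *
from bench import arm
for n in ['side','wrist']:
    c=arm.capture(n);np.savez(f'pics/{n}3.npz',**c);cv2.imwrite(f'pics/{n}3.png',c['pixels'][:,:,::-1])
i=cv2.imread('pics/side3.png');cv2.imwrite('pics/side3c.png',cv2.resize(i[130:290,190:400],(787,600)))
E
```

```text
t 3.8 P [ 0.4662 -0.0892  0.1202] q [-0.871 -0.218  2.235  0.882  1.104 -1.755] F [-0.  -0.8 -0.1] w -0.0001
hi [ 0.46383841 -0.09116731  0.25      ] [  1.  -93.8  89.8] [-0.001  0.     0.003]
lo [ 0.46650629 -0.08979529  0.066     ] [  0.5  38.2 -38.3] [-0.001  0.     0.003]
pre [ 0.47984568 -0.08293521  0.07      ] [  0.5  46.  -24.9] [-0.001  0.     0.003]
```

View pics/side3c.png

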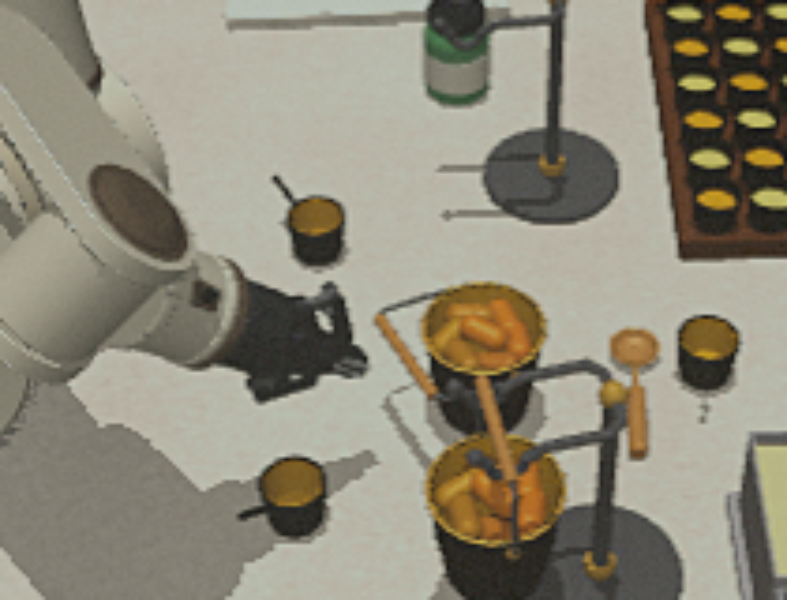

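View pics/wrist3.png

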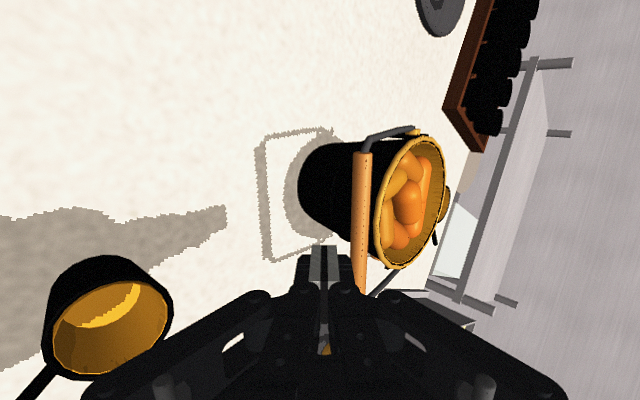

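Request:
play_rows(
  deltas=[
    [[0, 10, -10, 0, 0, 0, 0], [0, 24, -24, 0, 0, 0, 0], [0, 36, -36, 0, 0, 0, 0], [0, 41, -34, 0, 0, 0, 0], [0, 46, -25, 0, 0, 0, 0], [0, 46, -25, 0, 0, 0, 0], [0, 46, -25, 0, 0, 0, 0]],
  ],
)

```text
time: 4.78
position: [0.479, -0.0823, 0.069]
ee_rot: [-0.703, 0.428, -1.04]
ft_force: [0.4, -0.3, 0.1]
gripper_width: 0.0002
```

```bash
python3 lift.py;  python3 - <<'E'
from h import *
from bench import arm
for n in ['side','wrist']:
    c=arm.capture(n);np.savez(f'pics/{n}4.npz',**c);cv2.imwrite(f'pics/{n}4.png',c['pixels'][:,:,::-1])
i=cv2.imread('pics/side4.png');cv2.imwrite('pics/side4c.png',cv2.resize(i[130:290,190:400],(787,600)))
E
```

```text
t 4.78 P [ 0.479  -0.0823  0.069 ] q [-0.827 -0.105  2.272  0.961  0.983 -1.866] F [ 0.4 -0.3  0.1] w 0.0002
hi [ 0.46383841 -0.09116731  0.25      ] [   1.3 -140.2  115.8] [-0.001 -0.     0.003]
lo [ 0.46650629 -0.08979529  0.066     ] [  1.   -8.2 -12.4] [-0.001 -0.     0.003]
pre [ 0.47984568 -0.08293521  0.07      ] [ 1.  -0.4  1. ] [-0.001 -0.     0.003]
```

View pics/side4c.png

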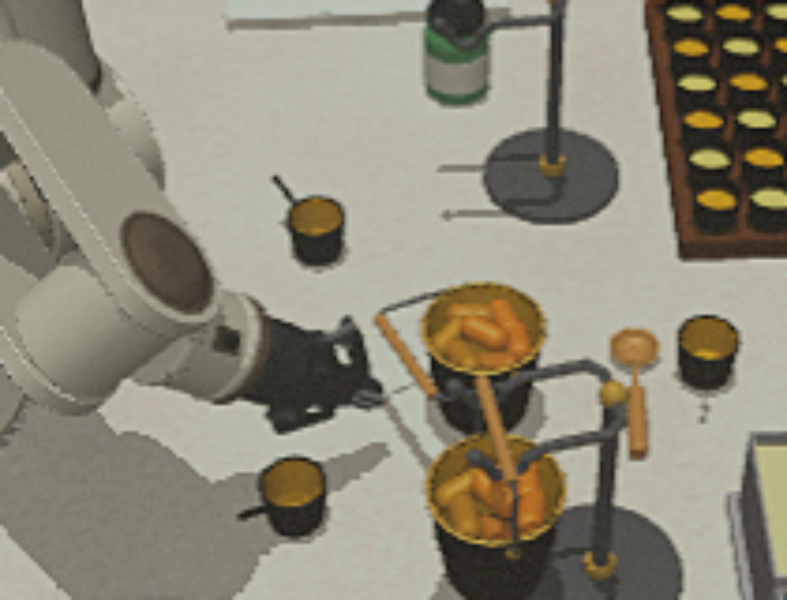

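View pics/wrist4.png

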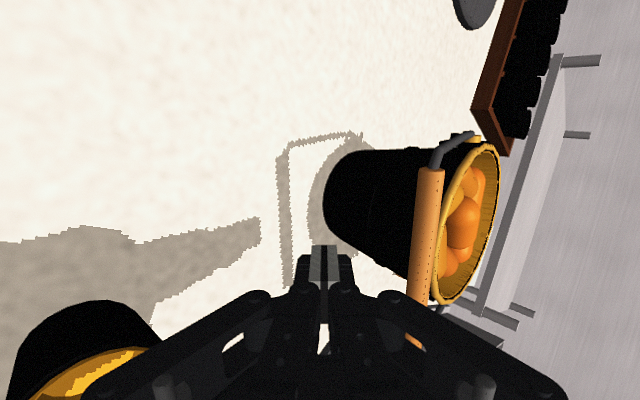

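Run:
```python
from h import *
R,P=st()
yaw=.475;px=np.array([np.cos(yaw),np.sin(yaw),0]);C0=np.array([.575,-.034,0])
def W(r,z): return C0+px*r/1000+np.array([0,0,z/1000])
Rt=down(yaw,np.pi/4)
for a in [1.5,1.4,1.3,1.2,1.1,1,.9,.8,.7,.6,.5,.4,.3,.2,.1,0,-.1]:
    c=np.array([-82*np.sin(a),100+82*np.cos(a)])+[-8.8,-20.2]
    print(a,c,*cmd(Rt,W(*c),R,P))
```

```text
t 4.88 P [ 0.4788 -0.0824  0.0688] q [-0.827 -0.105  2.273  0.961  0.983 -1.866] F [0.3 0.4 0. ] w -0.0002
1.5 [-90.5945889   85.60045054] [ 0.9  0.3 23.9] [-0.001 -0.001  0.003]
1.4 [-89.60687786  93.73730572] [ 0.9 -4.8 30.4] [-0.001 -0.001  0.003]
1.3 [-87.8117712  101.73490395] [ 0.9 -9.2 37.3] [-0.001 -0.001  0.003]
1.2 [-85.22720505 109.51333587] [  0.9 -12.8  44.7] [-0.001 -0.001  0.003]
1.1 [-81.87900353 116.99488196] [  0.9 -15.7  52.3] [-0.001 -0.001  0.003]
1 [-77.80062075 124.10478908] [  0.9 -17.9  60.2] [-0.001 -0.001  0.003]
0.9 [-73.03280659 130.7720174 ] [  0.9 -19.2  68.3] [-0.001 -0.001  0.003]
0.8 [-67.62319945 136.92995017] [  0.9 -19.7  76.5] [-0.001 -0.001  0.003]
0.7 [-61.62585035 142.51705936] [  0.9 -19.4  84.7] [-0.001 -0.001  0.003]
0.6 [-55.10068282 147.47752042] [  0.9 -18.3  92.8] [-0.001 -0.001  0.003]
0.5 [-48.11289417 151.76177008] [  0.8 -16.4 100.8] [-0.001 -0.001  0.003]
0.4 [-40.73230407 155.32700151] [  0.8 -13.7 108.5] [-0.001 -0.001  0.003]
0.3 [-33.03265695 158.13759211] [  0.8 -10.2 115.9] [-0.001 -0.001  0.003]
0.2 [-25.09088513 160.16545938] [  0.8  -6.  123. ] [-0.001 -0.001  0.003]
0.1 [-16.98634017 161.39034155] [  0.8  -1.1 129.6] [-0.001 -0.001  0.003]
0 [ -8.8 161.8] [  0.7   4.4 135.6] [-0.001 -0.001  0.003]
-0.1 [ -0.61365983 161.39034155] [  0.7  10.4 141.1] [-0.001 -0.001  0.003]
```

Up to a≈0.9 first, then check.

Request:
play_rows(
  deltas=[
    [[0, 0, 7, 0, 0, 0, 0], [1, 0, 15, 0, 0, 0, 0], [1, 0, 20, 0, 0, 0, 0], [1, 0, 24, 0, 0, 0, 0], [1, -5, 30, 0, 0, 0, 0], [1, -9, 37, 0, 0, 0, 0], [1, -13, 45, 0, 0, 0, 0], [1, -16, 52, 0, 0, 0, 0], [1, -18, 60, 0, 0, 0, 0], [1, -19, 68, 0, 0, 0, 0], [1, -19, 68, 0, 0, 0, 0]],
  ],
)

```text
time: 6.25
position: [0.5104, -0.0674, 0.1307]
ee_rot: [-0.703, 0.428, -1.04]
ft_force: [-2.1, -0.9, 1.4]
gripper_width: -0.0002
```

Run:
```python
from h import *
from bench import arm
st()
for n in ['side','wrist']:
    c=arm.capture(n);np.savez(f'pics/{n}5.npz',**c);cv2.imwrite(f'pics/{n}5.png',c['pixels'][:,:,::-1])
i=cv2.imread('pics/side5.png');cv2.imwrite('pics/side5c.png',cv2.resize(i[130:290,190:400],(787,600)))
```

```text
t 6.25 P [ 0.5104 -0.0674  0.1307] q [-0.729 -0.171  2.173  0.891  1.014 -1.648] F [-2.1 -0.9  1.4] w -0.0002
```

View pics/side5c.png

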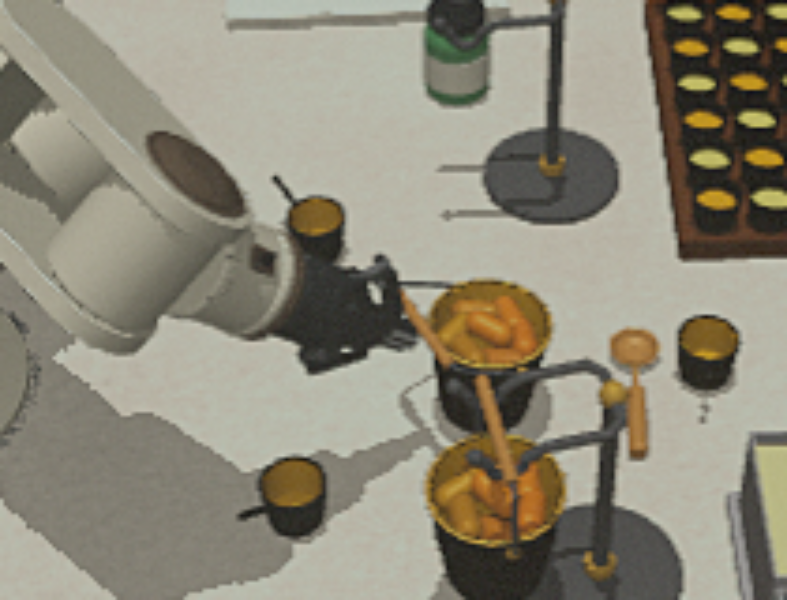

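View pics/wrist5.png

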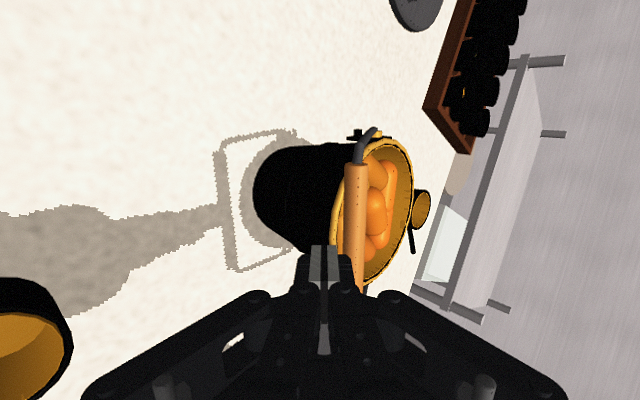

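Run:
```python
import cv2
i=cv2.imread('pics/side5.png');cv2.imwrite('pics/a.png',cv2.resize(i[185:255,270:360],(771,600),interpolation=cv2.INTER_CUBIC))
i=cv2.imread('pics/wrist5.png');cv2.imwrite('pics/b.png',cv2.resize(i[110:310,250:450],(600,600),interpolation=cv2.INTER_CUBIC))
```

```text
(no output)
```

View pics/a.png

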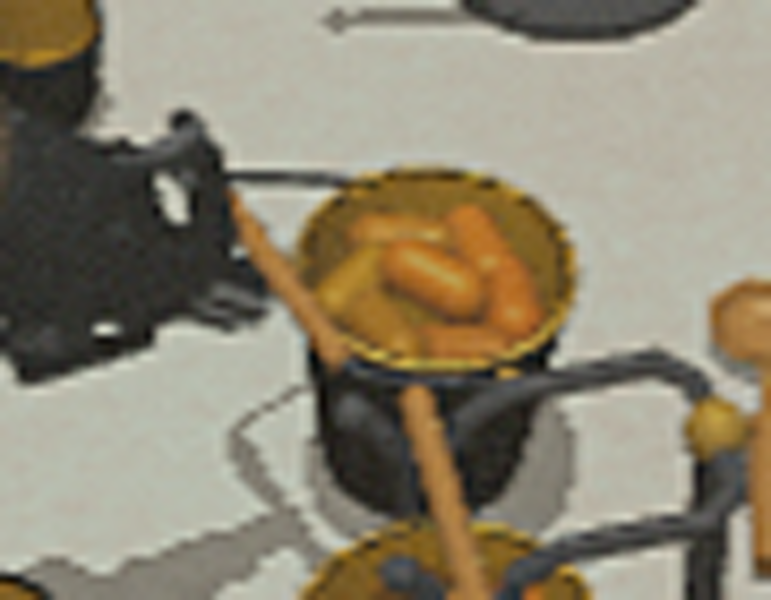

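View pics/b.png

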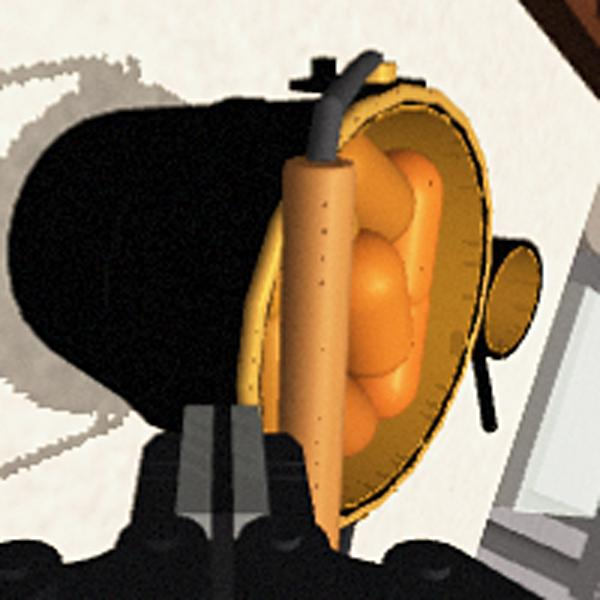

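Run:
```python
from h import *
np.set_printoptions(precision=4,suppress=True)
W=load('pics/wrist5.npz');S=load('pics/side5.npz')
a=tri(S,(296.9,207.5),W,(356,163));print(a)
b=tri(S,(309.1,227),W,(359,292));print(b)
# rim in side: extents in crop  left 300 right 575, top 168 bottom 370
u,v=270+437*.1167,185+269*.1167
print('rim',plane(S,u,v,.11)); 
S0=load('pics/side3.npz')
c=cv2.cvtColor(S0['pixels'],cv2.COLOR_RGB2BGR);cv2.imwrite('pics/a0.png',cv2.resize(c[185:255,270:360],(771,600),interpolation=cv2.INTER_CUBIC))
```

```text
(array([ 0.5027, -0.0144,  0.1353]), np.float64(0.002038743490000497))
(array([ 0.5476, -0.091 ,  0.1287]), np.float64(0.017462621578817634))
rim [ 0.585  -0.0359  0.11  ]
```

View pics/a0.png

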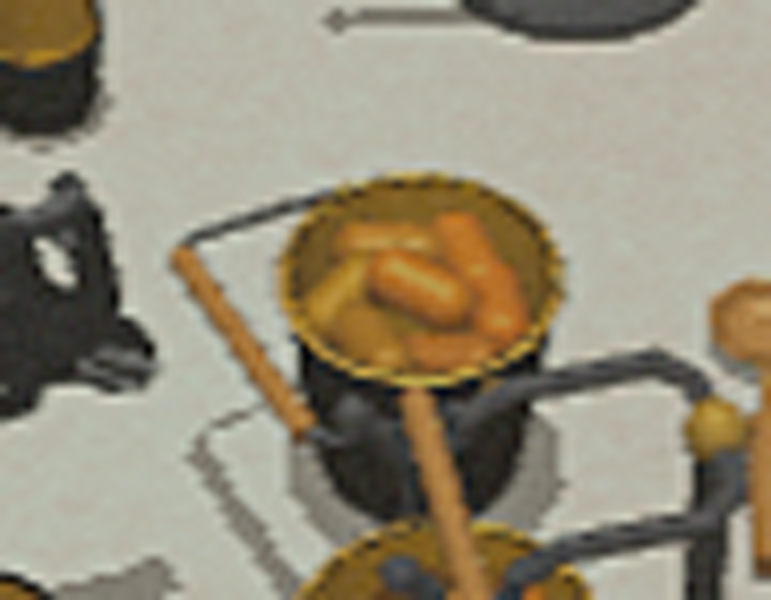

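Request:
play_rows(
  deltas=[
    [[0, 0, -8, 0, 0, 0, 0], [0, 0, -18, 0, 0, 0, 0], [0, 1, -25, 0, 0, 0, 0], [0, 7, -25, 0, 0, 0, 0], [0, 14, -25, 0, 0, 0, 0], [0, 14, -22, 0, 0, 0, 0], [0, 14, -22, 0, 0, 0, 0]],
  ],
)

```text
time: 7.22
position: [0.5054, -0.0699, 0.105]
ee_rot: [-0.703, 0.428, -1.04]
ft_force: [0.0, -0.5, 0.9]
gripper_width: -0.0002
```

Run:
```python
from h import *
from bench import arm
st()
for n in ['side','wrist','top']:
    c=arm.capture(n);np.savez(f'pics/{n}6.npz',**c);cv2.imwrite(f'pics/{n}6.png',c['pixels'][:,:,::-1])
i=cv2.imread('pics/wrist6.png');cv2.imwrite('pics/b.png',cv2.resize(i[110:310,250:450],(600,600),interpolation=cv2.INTER_CUBIC))
i=cv2.imread('pics/top6.png');cv2.imwrite('pics/t.png',cv2.resize(i[180:255,300:400],(800,600),interpolation=cv2.INTER_CUBIC))
```

```text
t 7.22 P [ 0.5054 -0.0699  0.105 ] q [-0.744 -0.136  2.206  0.923  0.983 -1.721] F [ 0.  -0.5  0.9] w -0.0002
```

View pics/t.png

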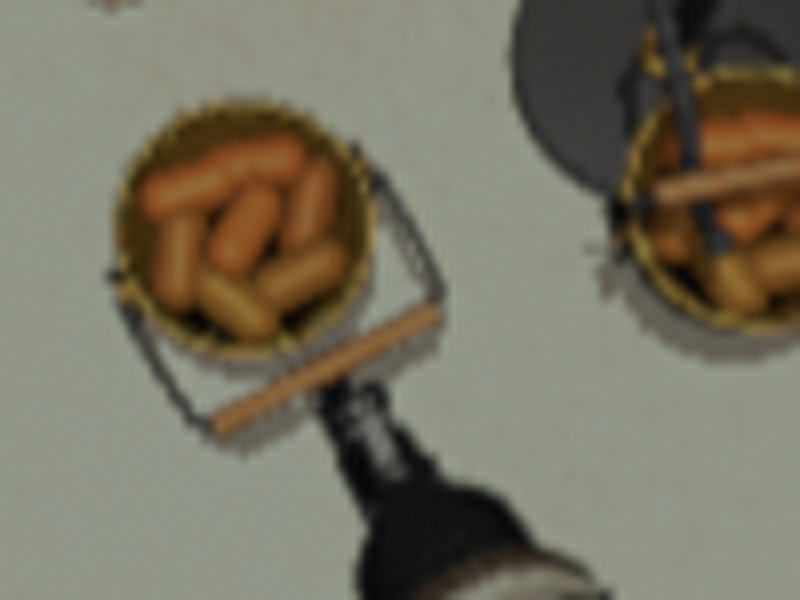

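View pics/b.png

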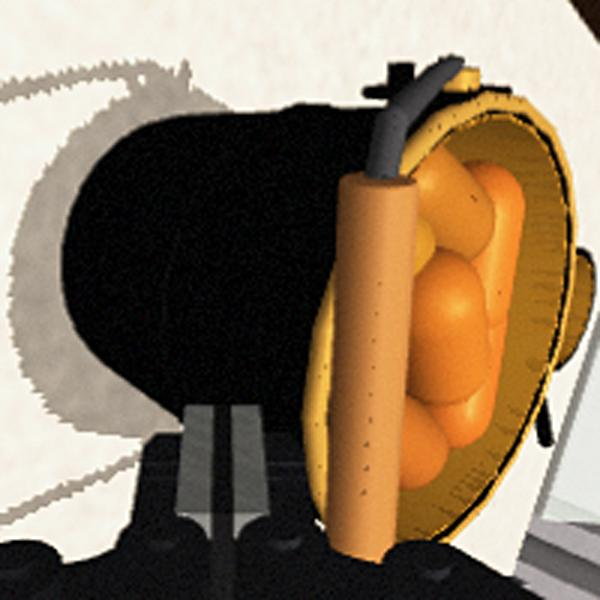

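Run:
```python
from h import *
np.set_printoptions(precision=4,suppress=True)
W=load('pics/wrist6.npz');T=load('pics/top6.npz')
t=lambda u,v:(300+u/8-.44,180+v/8-.44)
c=plane(T,*t(246.5,227),.11);print('rim',c)
for z in (.11,.12,.13,.14,.15):
    g=plane(T,*t(327,369),z);d=g-c;print(z,g,np.hypot(*d[:2]),np.arctan2(-d[1],-d[0]),'exp r',np.sqrt(.082**2-(z-.1)**2))
for z in(.12,.13):
    e=plane(T,*t(215,427),z)-plane(T,*t(440,312),z);print(np.linalg.norm(e),np.arctan2(-e[0],e[1]))
w=lambda u,v:(250+u/3-.33,110+v/3-.33)
print(tri(T,t(215,427),W,w(377,180)),tri(T,t(440,312),W,w(362,560)))
```

```text
rim [ 0.5732 -0.0336  0.11  ]
0.11 [ 0.5092 -0.0685  0.11  ] 0.07290308465465048 0.4989827097200758 exp r 0.08138795979750323
0.12 [ 0.508  -0.0682  0.12  ] 0.07378683148920083 0.488089509206553 exp r 0.07952358140828418
0.13 [ 0.5069 -0.0679  0.13  ] 0.07467912617774167 0.4774553839609608 exp r 0.07631513611335566
0.14 [ 0.5057 -0.0677  0.14  ] 0.07557966597259565 0.4670735212719408 exp r 0.07158212067269312
0.15 [ 0.5045 -0.0674  0.15  ] 0.07648815965095478 0.4569372101590635 exp r 0.0649923072370877
0.11144106964094612 0.4632198086994974
0.11069547172710426 0.4632198086994972
(array([ 0.4818, -0.0201,  0.1345]), np.float64(0.002736544570899326)) (array([ 0.5365, -0.1018,  0.121 ]), np.float64(0.03406657447254371))
```

Run:
```python
import numpy as np
a0=1.155
for a in [1.1,1,.9,.8,.7,.6,.5,.4,.3,.2,.1,0,-.1]:
    dr=-82*(np.sin(a)-np.sin(a0));dz=82*(np.cos(a)-np.cos(a0));print(a,round(.707*(dr-dz),1),round(.707*(dr+dz),1))
```

```text
1.1 -1.5 4.2
1 -3.7 12.2
0.9 -5.0 20.2
0.8 -5.5 28.4
0.7 -5.2 36.6
0.6 -4.1 44.7
0.5 -2.2 52.7
0.4 0.5 60.4
0.3 3.9 67.9
0.2 8.1 74.9
0.1 13.0 81.5
0 18.5 87.6
-0.1 24.6 93.1
```

Request:
play_rows(
  deltas=[
    [[0, -1, 4, 0, 0, 0, 0], [0, -4, 9, 0, 0, 0, 0], [0, -4, 14, 0, 0, 0, 0], [0, -5, 20, 0, 0, 0, 0], [0, -5, 26, 0, 0, 0, 0], [0, -5, 32, 0, 0, 0, 0], [0, -5, 38, 0, 0, 0, 0], [0, -5, 38, 0, 0, 0, 0]],
  ],
)

```text
time: 8.38
position: [0.5261, -0.0593, 0.1354]
ee_rot: [-0.703, 0.429, -1.04]
ft_force: [-0.6, -0.7, -0.2]
gripper_width: 0.0003
```

Run:
```python
from h import *
from bench import arm
st()
for n in ['wrist','top']:
    c=arm.capture(n);np.savez(f'pics/{n}7.npz',**c);cv2.imwrite(f'pics/{n}7.png',c['pixels'][:,:,::-1])
i=cv2.imread('pics/wrist7.png')
i2=cv2.imread('pics/top7.png');a=cv2.resize(i[110:310,250:450],(400,400),interpolation=cv2.INTER_CUBIC);b=cv2.resize(i2[180:255,310:385],(400,400),interpolation=cv2.INTER_CUBIC)
cv2.imwrite('pics/x7.png',cv2.hconcat([a,b]))
```

```text
t 8.38 P [ 0.5261 -0.0593  0.1354] q [-0.682 -0.154  2.148  0.889  0.986 -1.608] F [-0.6 -0.7 -0.2] w 0.0003
```

View pics/x7.png

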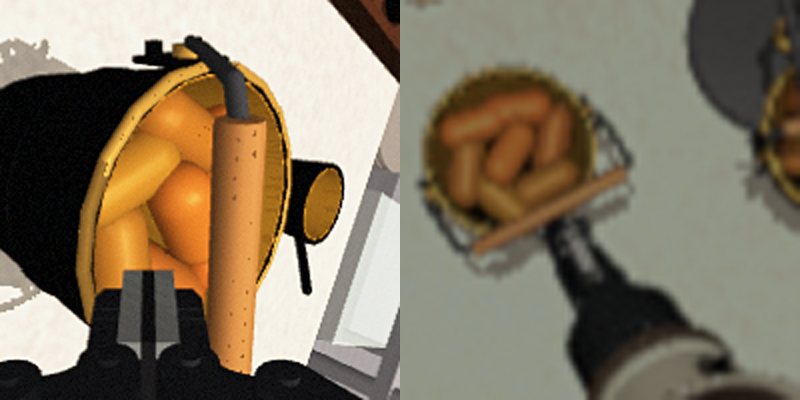

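Request:
play_rows(
  deltas=[
    [[0, 1, 7, 0, 0, 0, 0], [0, 3, 14, 0, 0, 0, 0], [0, 5, 22, 0, 0, 0, 0], [0, 8, 29, 0, 0, 0, 0], [0, 11, 36, 0, 0, 0, 0], [0, 15, 42, 0, 0, 0, 0], [0, 18, 46, 0, 0, 0, 0], [0, 18, 46, 0, 0, 0, 0]],
  ],
)

```text
time: 9.48
position: [0.5662, -0.0387, 0.1549]
ee_rot: [-0.703, 0.429, -1.04]
ft_force: [0.6, -0.3, -0.6]
gripper_width: -0.0001
```

Run:
```python
from h import *
from bench import arm
st()
for n in ['side','wrist','top']:
    c=arm.capture(n);np.savez(f'pics/{n}8.npz',**c);cv2.imwrite(f'pics/{n}8.png',c['pixels'][:,:,::-1])
i=cv2.imread('pics/wrist8.png');i3=cv2.imread('pics/side8.png')
i2=cv2.imread('pics/top8.png');a=cv2.resize(i3[170:270,280:380],(400,400),interpolation=cv2.INTER_CUBIC);b=cv2.resize(i2[180:255,310:385],(400,400),interpolation=cv2.INTER_CUBIC)
cv2.imwrite('pics/x8.png',cv2.hconcat([a,b]))
```

```text
t 9.47 P [ 0.5662 -0.0387  0.1549] q [-0.572 -0.114  2.069  0.865  0.934 -1.492] F [ 0.6 -0.3 -0.6] w -0.0001
```

View pics/x8.png

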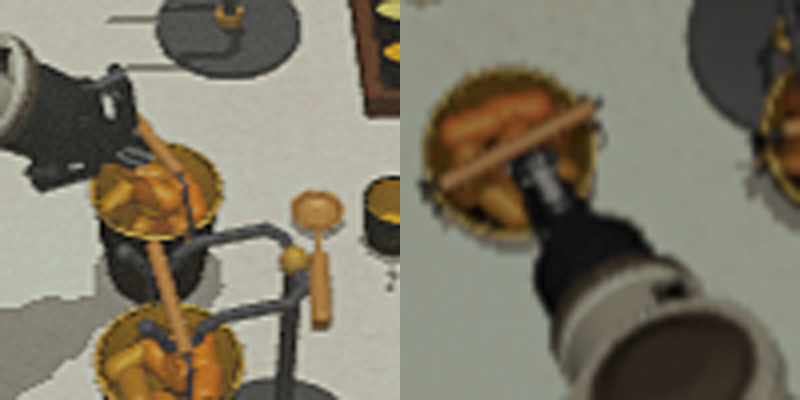

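View pics/wrist8.png

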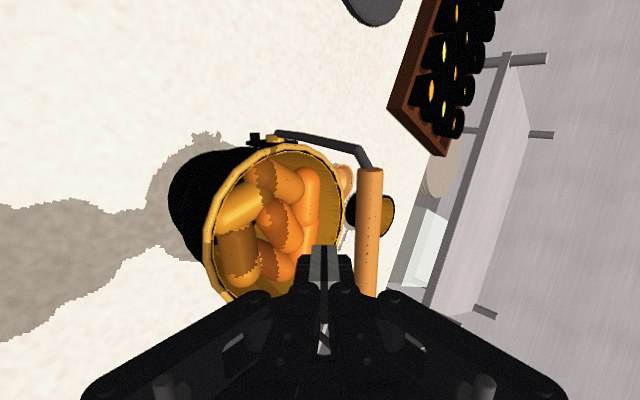

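```bash
cat > m8.py <<'E'
from h import *
import sys
np.set_printoptions(precision=4,suppress=True)
T=load(sys.argv[1])
hsv=cv2.cvtColor(T['pixels'],cv2.COLOR_RGB2HSV)
t=lambda u,v:(310+u/5.333-.4,180+v/5.333-.4)
e1,e2=eval(sys.argv[2])
z=.181;A=plane(T,*t(*e1),z);B=plane(T,*t(*e2),z);g=(A+B)/2;e=A-B
print('grip',g,'len',np.linalg.norm(e),'yaw',np.arctan2(-e[0],e[1]));d=g-np.array([.573,-.0335,0]);px=np.array([np.cos(.475),np.sin(.475)]);print('r',d[:2]@px,'lat',d[1]*px[0]-d[0]*px[1],'a',-np.arcsin(d[:2]@px/.082))
E
python3 m8.py pics/top8.npz "((43,190),(194,105))"
```

```text
grip [ 0.5643 -0.0383  0.181 ] len 0.11088791319308562 yaw 0.5069195945412197
r -0.009947896435122273 lat -0.00033059120140297143 a 0.12161537654491211
```

Request:
play_rows(
  deltas=[
    [[0, 3, 3, 0, 0, 0, 0], [0, 6, 6, 0, 0, 0, 0], [0, 6, 6, 0, 0, 0, 0], [0, 6, 3, 0, 0, 0, 0], [0, -5, -6, 0, 0, 0, 0], [0, -40, -6, 0, 0, 0, 0], [0, -85, 0, 0, 0, 0, 0], [0, -130, 20, 0, 0, 0, 0], [0, -160, 30, 0, 0, 0, 0], [0, -160, 30, 0, 0, 0, 0]],
  ],
)

```text
time: 10.88
position: [0.4833, -0.0818, 0.2913]
ee_rot: [-0.704, 0.426, -1.044]
ft_force: [-0.2, -0.6, 0.9]
gripper_width: -0.0002
```

Run:
```python
from h import *
from bench import arm
R,P=st()
print(cmd(down(.475),[.5745,-.034,.30],R,P))
for n in ['side','wrist','top']:
    c=arm.capture(n);np.savez(f'pics/{n}9.npz',**c);cv2.imwrite(f'pics/{n}9.png',c['pixels'][:,:,::-1])
i=cv2.imread('pics/wrist9.png');i3=cv2.imread('pics/side9.png')
i2=cv2.imread('pics/top9.png');a=cv2.resize(i3[170:270,280:380],(400,400),interpolation=cv2.INTER_CUBIC);b=cv2.resize(i2[180:255,310:385],(400,400),interpolation=cv2.INTER_CUBIC)
cv2.imwrite('pics/x9.png',cv2.hconcat([a,b]))
```

```text
t 10.88 P [ 0.4833 -0.0818  0.2913] q [-0.815 -0.367  1.972  0.772  1.342 -1.394] F [-0.2 -0.6  0.9] w -0.0002
(array([-1.3, 66.8, 78.8]), array([-0.788, -0.003,  0.007]))
```

View pics/x9.png

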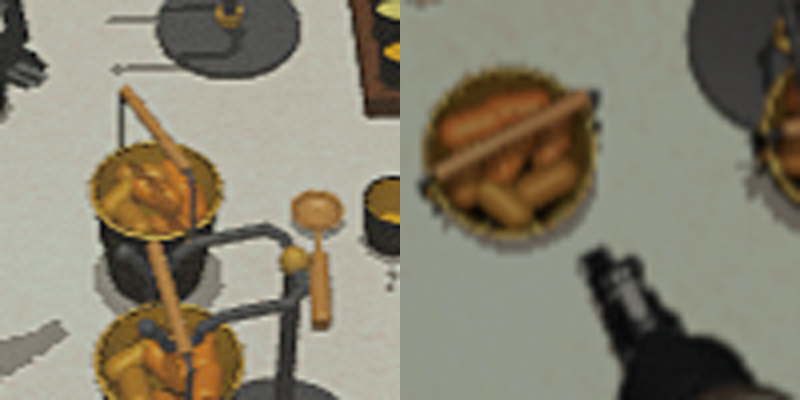

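View pics/wrist9.png

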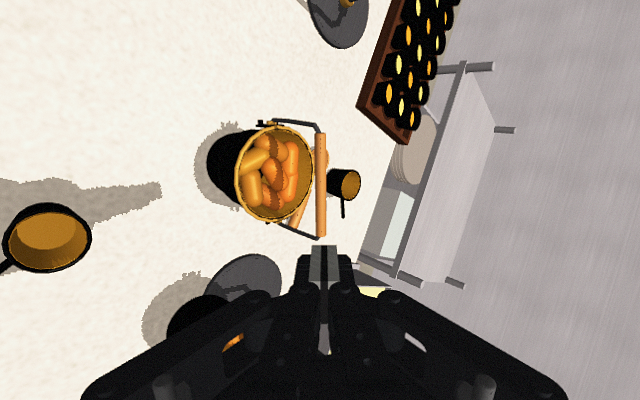

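```bash
python3 m8.py pics/top9.npz "((38,174),(191,98))"
python3 - <<'E'
from h import *
np.set_printoptions(precision=4,suppress=True)
W=load('pics/wrist9.npz');T=load('pics/top9.npz');S=load('pics/side9.npz')
t=lambda u,v:(310+u/5.333-.4,180+v/5.333-.4)
s=lambda u,v:(280+u/4-.4,170+v/4-.4)
e1w,e2w=(320.5,133),(320.5,235)
print(tri(T,t(38,174),W,e1w),tri(T,t(191,98),W,e2w));print(tri(T,t(38,174),S,s(126,88)),tri(T,t(191,98),S,s(187,165)),tri(W,e1w,S,s(126,88)))
print(plane(W,*e1w,.182),plane(W,*e2w,.182))
E
```

```text
grip [ 0.5717 -0.0359  0.181 ] len 0.10936614217465453 yaw 0.455297622691092
r -0.002196607117752404 lat -0.0015320955230032273 a 0.026791096507196365
(array([0.5472, 0.0125, 0.1858]), np.float64(0.001226911423879432)) (array([ 0.5948, -0.0841,  0.1868]), np.float64(0.0012105661135461173))
(array([0.5499, 0.0136, 0.1814]), np.float64(0.004570301818855575)) (array([ 0.5977, -0.0844,  0.1865]), np.float64(0.005850077518334579)) (array([0.552 , 0.0138, 0.1814]), np.float64(0.0007328320417387045))
[0.551  0.0132 0.182 ] [ 0.6005 -0.0842  0.182 ]
```

Run:
```python
from h import *
R,P=st()
print(cmd(down(.045),[.55,.31,.42],R,P))
```

```text
t 11.03 P [ 0.4836 -0.0806  0.2882] q [-0.812 -0.363  1.975  0.772  1.34  -1.395] F [-0.4  0.7  0. ] w -0.0
(array([-317.8,   74.3,  260.4]), array([-0.774,  0.404, -0.168]))
```

Request:
play_rows(
  deltas=[
    [[-20, -10, 30, -0.08, 0.04, -0.017, 0], [-55, 0, 62, -0.16, 0.08, -0.034, 0], [-95, 10, 95, -0.24, 0.12, -0.05, 0], [-135, 25, 130, -0.32, 0.16, -0.067, 0], [-175, 38, 160, -0.4, 0.2, -0.084, 0], [-215, 50, 190, -0.5, 0.25, -0.105, 0], [-255, 60, 220, -0.6, 0.3, -0.126, 0], [-295, 70, 245, -0.7, 0.35, -0.15, 0], [-318, 74, 260, -0.774, 0.404, -0.168, 0], [-318, 74, 260, -0.774, 0.404, -0.168, 0], [-318, 74, 260, -0.774, 0.404, -0.168, 0]],
  ],
)

```text
time: 12.4
position: [0.5497, 0.31, 0.4195]
ee_rot: [-1.232, 1.174, -1.176]
ft_force: [-0.1, -0.4, 0.8]
gripper_width: 0.0004
```

Run:
```python
from h import *
from bench import arm
st()
c=arm.capture('wrist');np.savez('pics/w10.npz',**c);cv2.imwrite('pics/w10.png',c['pixels'][:,:,::-1])
```

```text
t 12.4 P [0.5497 0.31   0.4195] q [ 0.392  0.292  0.89  -0.002  1.96   0.345] F [-0.1 -0.4  0.8] w 0.0004
```

View pics/w10.png

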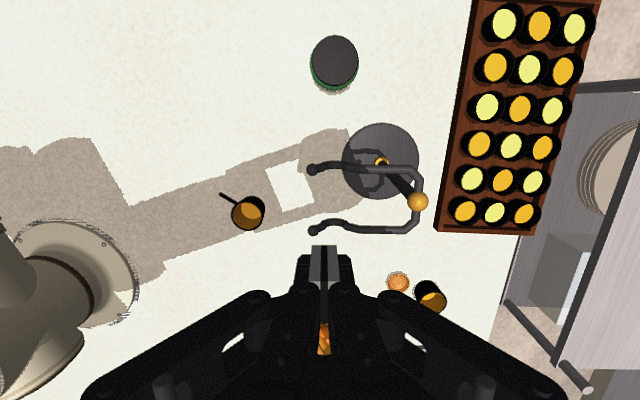

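Run:
```python
import cv2
i=cv2.imread('pics/w10.png');cv2.imwrite('pics/b.png',cv2.resize(i[150:250,290:440],(750,500),interpolation=cv2.INTER_CUBIC))
i=cv2.imread('pics/top0.png');cv2.imwrite('pics/c.png',cv2.resize(i[165:225,210:280],(700,600),interpolation=cv2.INTER_CUBIC))
```

```text
(no output)
```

View pics/b.png

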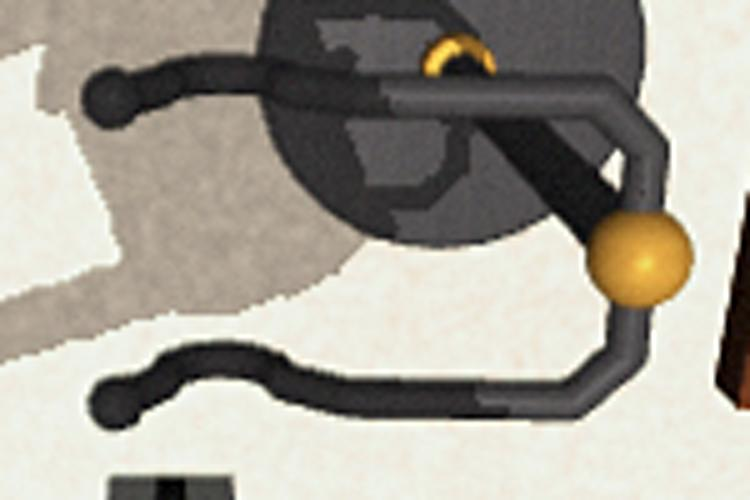

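View pics/c.png

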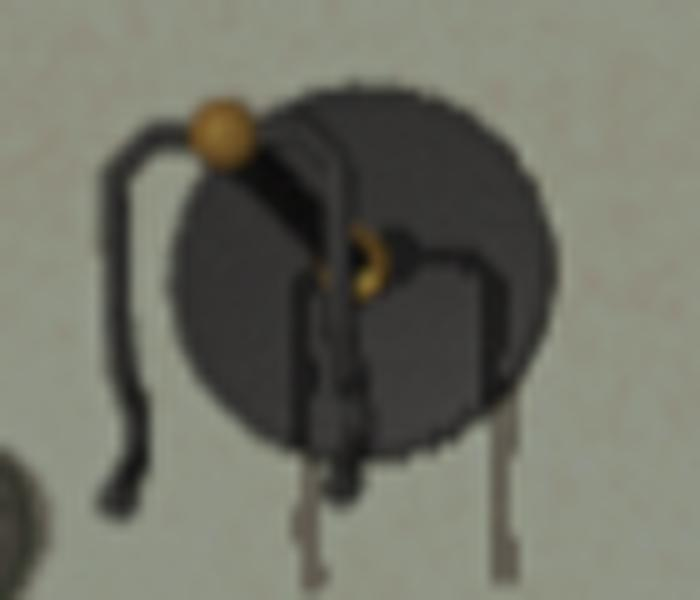

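Run:
```python
from h import *
np.set_printoptions(precision=4,suppress=True)
W=load('pics/w10.npz');T=load('pics/top0.npz');S=load('pics/side0.npz')
w=lambda u,v:(290+u/5-.4,150+v/5-.4)
t=lambda u,v:(210+u/10-.45,165+v/10-.45)
for n,a,b in [('L',(111,98),(118,498)),('R',(117,402),(342,484)),('ball',(639,259),(223,133))]:
    print(n,tri(W,w(*a),T,t(*b)),plane(W,*w(*a),.243),plane(T,*t(*b),.243))
def seat(L,R,B):
    m=(L+R)/2;y=L-R;print('mid',m,'sep',np.linalg.norm(y),'yaw tips',np.arctan2(-y[0],y[1]),'yaw ball',np.arctan2(B[1]-m[1],B[0]-m[0]),'dist',np.linalg.norm((B-m)[:2]))
for f,c in ((W,'W'),(T,'T')):
    q={'W':(w,[(111,98),(117,402),(639,259)]),'T':(t,[(118,498),(342,484),(223,133)])}[c]
    P=[plane(f,*q[0](*p),z) for p,z in zip(q[1],(.243,.243,.250))];seat(*P)
```

```text
L (array([0.5354, 0.3224, 0.2465]), np.float64(0.0028877043371229906)) [0.5367 0.3212 0.243 ] [0.5346 0.3238 0.243 ]
R (array([0.5394, 0.2491, 0.2458]), np.float64(0.002621787694735727)) [0.5406 0.2475 0.243 ] [0.5385 0.25   0.243 ]
ball (array([0.656 , 0.2913, 0.2505]), np.float64(0.002322673696947846)) [0.6599 0.2891 0.243 ] [0.6566 0.2928 0.243 ]
mid [0.5386 0.2843 0.243 ] sep 0.07379743078249403 yaw tips 0.053125106619525186 yaw ball 0.05908850016138588 dist 0.11898568152898548
mid [0.5366 0.2869 0.243 ] sep 0.07395600228347815 yaw tips 0.05319796639672258 yaw ball 0.0357459312385548 dist 0.11850407426896166
```

Run:
```python
from h import *
R,P=st()
print(cmd(down(.46),[.5735,-.0355,.32],R,P))
```

```text
t 12.45 P [0.5495 0.3095 0.4202] q [ 0.392  0.291  0.891 -0.002  1.96   0.345] F [ 0.1 -0.4 -0.1] w 0.0001
(array([345.6, 100.7,   8.1]), array([-0.001, -0.414,  0.002]))
```

Request:
play_rows(
  deltas=[
    [[25, 0, 1, 0, -0.03, 0, 1], [70, 10, 2, 0, -0.09, 0, 1], [120, 25, 3, 0, -0.15, 0, 1], [170, 40, 4, 0, -0.21, 0, 1], [220, 58, 5, 0, -0.27, 0, 1], [270, 75, 6, 0, -0.33, 0, 1], [315, 90, 7, 0, -0.38, 0, 1], [346, 100, 8, 0, -0.414, 0, 1], [346, 100, 8, 0, -0.414, 0, 1], [346, 100, 8, 0, -0.414, 0, 1]],
  ],
)

```text
time: 13.7
position: [0.5728, -0.0353, 0.3218]
ee_rot: [-1.392, 0.863, -0.867]
ft_force: [-0.5, 0.4, -0.5]
gripper_width: 0.0855
```

Run:
```python
from h import *
from bench import arm
R,P=st()
print(cmd(down(.46),[.5735,-.0355,.163],R,P))
c=arm.capture('wrist');np.savez('pics/w11.npz',**c);cv2.imwrite('pics/w11.png',c['pixels'][:,:,::-1])
```

```text
t 13.7 P [ 0.5728 -0.0353  0.3218] q [-1.950e-01  1.330e-01  1.277e+00 -1.000e-03  1.729e+00 -6.540e-01] F [-0.5  0.4 -0.5] w 0.0855
(array([1.000e-01, 1.588e+02, 3.000e-01]), array([-0.001, -0.002,  0.002]))
```

View pics/w11.png

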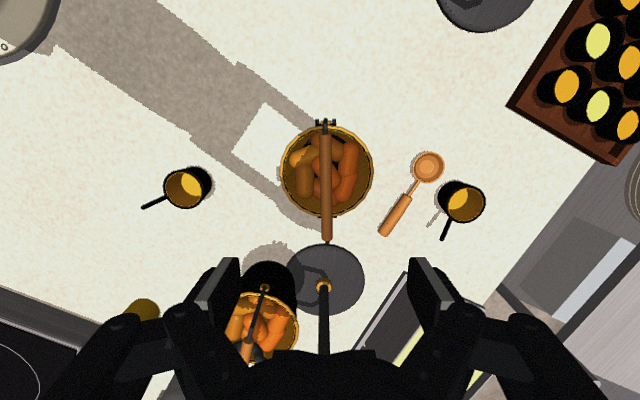

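Request:
play_rows(
  deltas=[
    [[0, 25, 0, 0, 0, 0, 1], [0, 60, 0, 0, 0, 0, 1], [0, 95, 0, 0, 0, 0, 1], [0, 125, 0, 0, 0, 0, 1], [0, 145, 0, 0, 0, 0, 1], [0, 158, 0, 0, 0, 0, 1], [0, 159, 0, 0, 0, 0, 1], [0, 159, 0, 0, 0, 0, 1]],
  ],
  force=50,
)

```text
time: 14.75
position: [0.5739, -0.0354, 0.1631]
ee_rot: [-1.392, 0.862, -0.866]
ft_force: [-0.2, 0.2, 0.3]
gripper_width: 0.0855
```

Request:
play_rows(
  deltas=[
    [[0, 0, 0, 0, 0, 0, 0.6], [0, 0, 0, 0, 0, 0, 0.5], [0, 0, 0, 0, 0, 0, 0.4], [0, 0, 0, 0, 0, 0, 0.3], [0, 0, 0, 0, 0, 0, 0.2], [0, 0, 0, 0, 0, 0, 0.1], [0, 0, 0, 0, 0, 0, 0], [0, 0, 0, 0, 0, 0, 0], [0, 0, 0, 0, 0, 0, 0], [0, 0, 0, 0, 0, 0, 0]],
  ],
  force=50,
)

```text
time: 16.0
position: [0.5736, -0.0356, 0.1622]
ee_rot: [-1.393, 0.863, -0.866]
ft_force: [-0.4, -0.0, 2.6]
gripper_width: 0.0101
```

Run:
```python
from h import *
from bench import arm
R,P=st()
c=arm.capture('wrist');cv2.imwrite('pics/w12.png',c['pixels'][:,:,::-1])
```

```text
t 16.0 P [ 0.5736 -0.0356  0.1622] q [-1.960e-01  1.810e-01  1.542e+00 -1.000e-03  1.417e+00 -6.550e-01] F [-0.4 -0.   2.6] w 0.0101
```

View pics/w12.png

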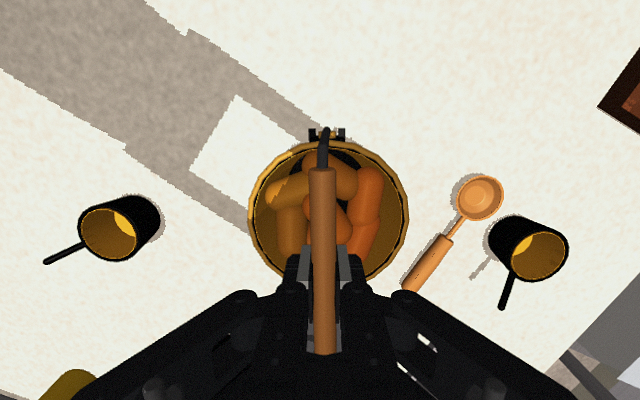

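Request:
play_rows(
  deltas=[
    [[0, -2, 0, 0, 0, 0, 0], [0, -6, 0, 0, 0, 0, 0], [0, -14, 0, 0, 0, 0, 0], [0, -26, 0, 0, 0, 0, 0], [0, -42, 0, 0, 0, 0, 0], [0, -60, 0, 0, 0, 0, 0], [0, -80, 0, 0, 0, 0, 0], [0, -98, 0, 0, 0, 0, 0], [0, -114, 0, 0, 0, 0, 0], [0, -126, 0, 0, 0, 0, 0], [0, -133, 0, 0, 0, 0, 0], [0, -136, 0, 0, 0, 0, 0]],
  ],
)

```text
time: 17.55
position: [0.5734, -0.0354, 0.2982]
ee_rot: [-1.393, 0.864, -0.866]
ft_force: [0.5, -0.5, -5.3]
gripper_width: 0.0103
```

Run:
```python
from h import *
from bench import arm
R,P=st()
print(cmd(down(.05),[.449,.281,.298],R,P))
for n in ['wrist','side']:
    c=arm.capture(n);cv2.imwrite(f'pics/{n}13.png',c['pixels'][:,:,::-1])
```

```text
t 17.55 P [ 0.5734 -0.0354  0.2982] q [-1.950e-01  1.360e-01  1.321e+00 -1.000e-03  1.684e+00 -6.550e-01] F [ 0.5 -0.5 -5.3] w 0.0103
(array([-3.388e+02, -2.000e-01,  2.880e+01]), array([-0.001,  0.409,  0.001]))
```

View pics/side13.png

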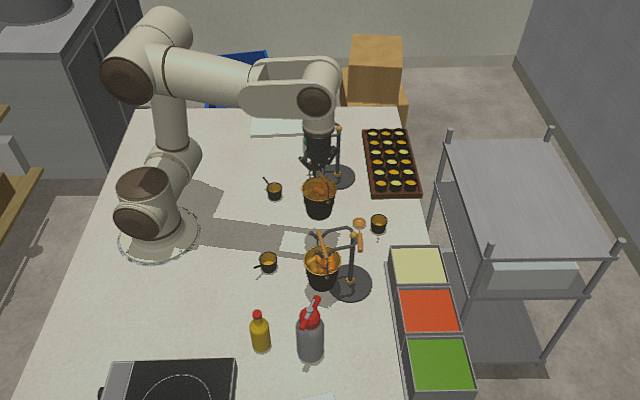

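View pics/wrist13.png

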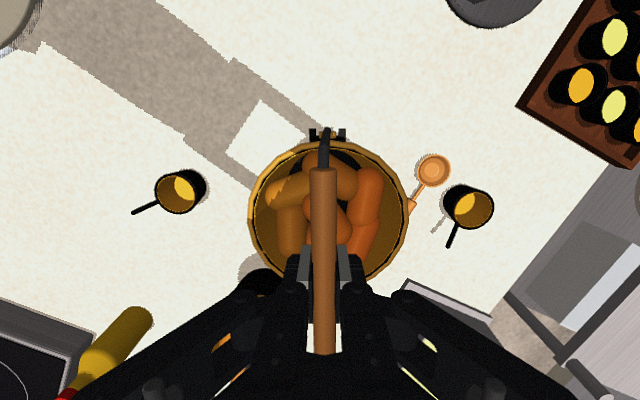

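Request:
play_rows(
  deltas=[
    [[-3, 0, -2, 0, 0.004, 0, 0], [-9, 0, -5, 0, 0.01, 0, 0], [-18, 0, -8, 0, 0.02, 0, 0], [-31, 0, -11, 0, 0.035, 0, 0], [-47, 0, -14, 0, 0.055, 0, 0], [-65, 0, -16, 0, 0.075, 0, 0], [-85, 0, -16, 0, 0.1, 0, 0], [-105, 0, -15, 0, 0.125, 0, 0], [-125, 0, -12, 0, 0.15, 0, 0], [-145, 0, -8, 0, 0.175, 0, 0], [-165, 0, -4, 0, 0.2, 0, 0], [-185, 0, 0, 0, 0.225, 0, 0]],
  ],
)

```text
time: 19.15
position: [0.4905, 0.1315, 0.298]
ee_rot: [-1.31, 1.034, -1.037]
ft_force: [1.0, 0.5, -5.3]
gripper_width: 0.0102
```

Run:
```python
from h import *
R,P=st()
print(cmd(down(.05),[.449,.281,.298],R,P))
```

```text
t 19.15 P [0.4905 0.1315 0.298 ] q [ 1.110e-01 -5.000e-03  1.471e+00 -1.000e-03  1.675e+00 -1.220e-01] F [ 1.   0.5 -5.3] w 0.0102
(array([-155. ,   -0.2,   -5.9]), array([-0.001,  0.183,  0.001]))
```

Request:
play_rows(
  deltas=[
    [[-18, 0, -1, 0, 0.02, 0, 0], [-36, 0, -2, 0, 0.042, 0, 0], [-54, 0, -3, 0, 0.064, 0, 0], [-72, 0, -4, 0, 0.086, 0, 0], [-90, 0, -5, 0, 0.108, 0, 0], [-107, 0, -6, 0, 0.128, 0, 0], [-122, 0, -6, 0, 0.146, 0, 0], [-135, 0, -6, 0, 0.16, 0, 0], [-145, 0, -6, 0, 0.172, 0, 0], [-152, 0, -6, 0, 0.18, 0, 0], [-155, 0, -6, 0, 0.183, 0, 0], [-155, 0, -6, 0, 0.183, 0, 0]],
  ],
)

```text
time: 20.65
position: [0.4495, 0.2797, 0.2976]
ee_rot: [-1.233, 1.17, -1.173]
ft_force: [-0.2, 1.6, -4.7]
gripper_width: 0.0104
```

Run:
```python
from h import *
from bench import arm
R,P=st()
print(cmd(down(.05),[.449,.281,.245],R,P))
for n in ['wrist','side','top']:
    c=arm.capture(n);cv2.imwrite(f'pics/{n}14.png',c['pixels'][:,:,::-1]);np.savez(f'pics/{n}14.npz',**c)
```

```text
t 20.65 P [0.4495 0.2797 0.2976] q [ 4.120e-01  4.100e-02  1.424e+00 -1.000e-03  1.676e+00  3.600e-01] F [-0.2  1.6 -4.7] w 0.0104
(array([-1.3, 52.6, -0.5]), array([-0.001,  0.001,  0.001]))
```

View pics/wrist14.png

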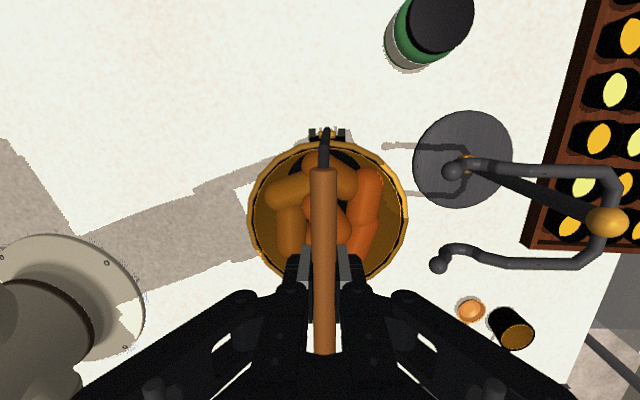

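View pics/side14.png

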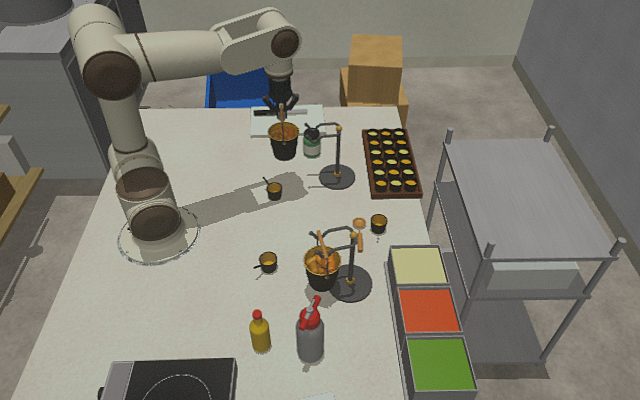

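Run:
```python
from h import *
np.set_printoptions(precision=4,suppress=True)
W=load('pics/wrist14.npz');T=load('pics/top14.npz')
i=W['pixels'][:,:,::-1];cv2.imwrite('pics/b.png',cv2.resize(i[140:380,290:490],(500,600),interpolation=cv2.INTER_CUBIC))
i=T['pixels'][:,:,::-1];cv2.imwrite('pics/c.png',cv2.resize(i[170:260,190:290],(667,600),interpolation=cv2.INTER_CUBIC))
for z in (.314,.317,.32):
    a,b=plane(W,322,168,z),plane(W,325,354,z);e=a-b;print('grip',z,(a+b)/2,np.linalg.norm(e),np.arctan2(-e[0],e[1]))
L,R=plane(W,452,171,.243),plane(W,438,265.5,.243);print(L,R,(L+R)/2,np.linalg.norm(L-R),np.arctan2(-(L-R)[0],(L-R)[1]))
```

```text
grip 0.314 [0.4504 0.2812 0.314 ] 0.1048942051771068 0.06556272300231956
grip 0.317 [0.4503 0.283  0.317 ] 0.10239151808201288 0.0655627230023194
grip 0.32 [0.4502 0.2849 0.32  ] 0.09988883098691896 0.06556272300231922
[0.5372 0.3212 0.243 ] [0.5406 0.2469 0.243 ] [0.5389 0.284  0.243 ] 0.0743730351919519 0.046476085731577244
```

View pics/b.png

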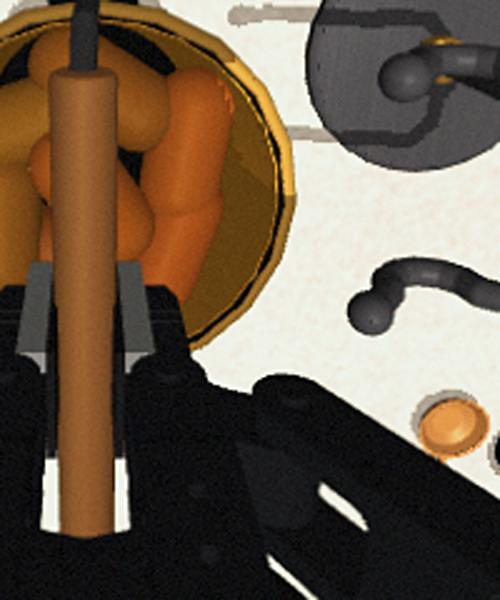

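View pics/c.png

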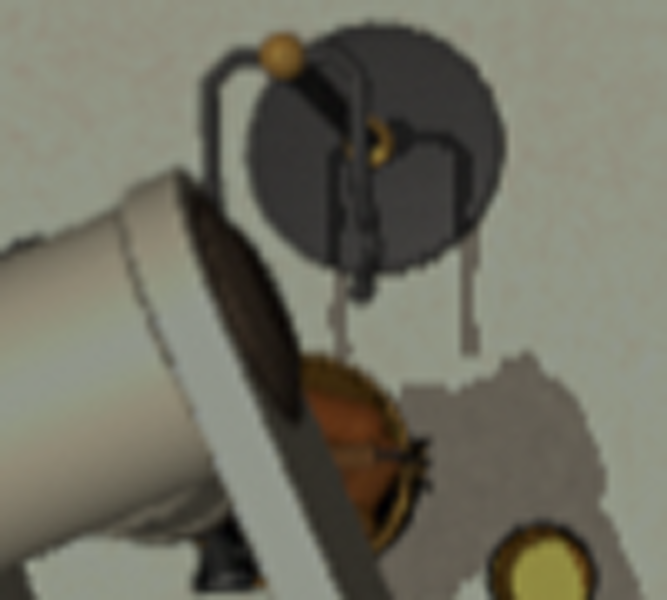

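Request:
play_rows(
  deltas=[
    [[0, 3, 0, 0, 0, 0, 0], [-1, 9, 0, 0, 0, 0, 0], [-1, 18, 0, 0, 0, 0, 0], [-1, 28, 0, 0, 0, 0, 0], [-1, 38, 0, 0, 0, 0, 0], [-1, 46, 0, 0, 0, 0, 0], [-1, 50, 0, 0, 0, 0, 0], [-1, 51, 0, 0, 0, 0, 0], [-1, 51, 0, 0, 0, 0, 0], [-1, 51, 0, 0, 0, 0, 0]],
  ],
)

```text
time: 22.05
position: [0.4496, 0.2808, 0.2469]
ee_rot: [-1.233, 1.17, -1.173]
ft_force: [-0.3, -0.4, -5.1]
gripper_width: 0.0109
```

Run:
```python
from h import *
from bench import arm
R,P=st()
print(cmd(down(.05),[.564,.2865,.247],R,P))
for n in ['side']:
    c=arm.capture(n);cv2.imwrite(f'pics/{n}15.png',c['pixels'][:,:,::-1]);np.savez(f'pics/{n}15.npz',**c)
    i=c['pixels'][:,:,::-1];cv2.imwrite('pics/b.png',cv2.resize(i[80:200,240:400],(800,600),interpolation=cv2.INTER_CUBIC))
```

```text
t 22.05 P [0.4496 0.2808 0.2469] q [ 4.140e-01  5.100e-02  1.515e+00 -1.000e-03  1.575e+00  3.620e-01] F [-0.3 -0.4 -5.1] w 0.0109
(array([1.000e-01, 1.000e-01, 1.145e+02]), array([-0.001,  0.001,  0.001]))
```

View pics/b.png

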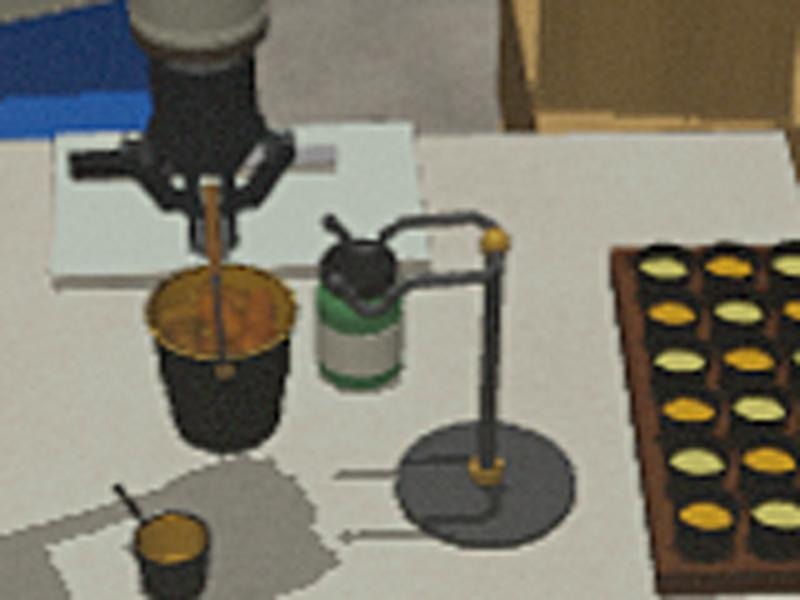

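Request:
play_rows(
  deltas=[
    [[0, 0, 2, 0, 0, 0, 0], [0, 0, 7, 0, 0, 0, 0], [0, 0, 14, 0, 0, 0, 0], [0, 0, 24, 0, 0, 0, 0], [0, 0, 35, 0, 0, 0, 0], [0, 0, 46, 0, 0, 0, 0], [0, 0, 57, 0, 0, 0, 0], [0, 0, 66, 0, 0, 0, 0], [0, 0, 72, 0, 0, 0, 0], [0, 0, 75, 0, 0, 0, 0], [0, 0, 75, 0, 0, 0, 0]],
  ],
)

```text
time: 23.48
position: [0.5245, 0.2846, 0.2467]
ee_rot: [-1.233, 1.17, -1.173]
ft_force: [-0.4, 0.7, -4.7]
gripper_width: 0.01
```

Run:
```python
from h import *
from bench import arm
R,P=st()
print(cmd(down(.05),[.564,.2865,.247],R,P))
for n in ['side','wrist']:
    c=arm.capture(n);cv2.imwrite(f'pics/{n}16.png',c['pixels'][:,:,::-1]);np.savez(f'pics/{n}16.npz',**c)
i=cv2.imread('pics/side16.png');cv2.imwrite('pics/b.png',cv2.resize(i[80:200,240:400],(800,600),interpolation=cv2.INTER_CUBIC))
```

```text
t 23.48 P [0.5245 0.2846 0.2467] q [ 3.690e-01  1.910e-01  1.359e+00 -1.000e-03  1.591e+00  3.170e-01] F [-0.4  0.7 -4.7] w 0.01
(array([ 0.1, -0.2, 39.6]), array([-0.001,  0.001,  0.001]))
```

View pics/b.png

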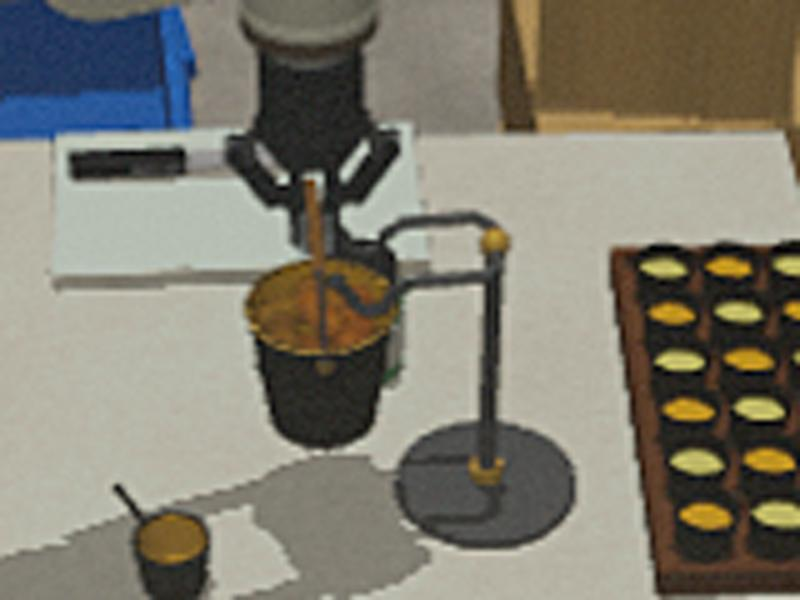

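View pics/wrist16.png

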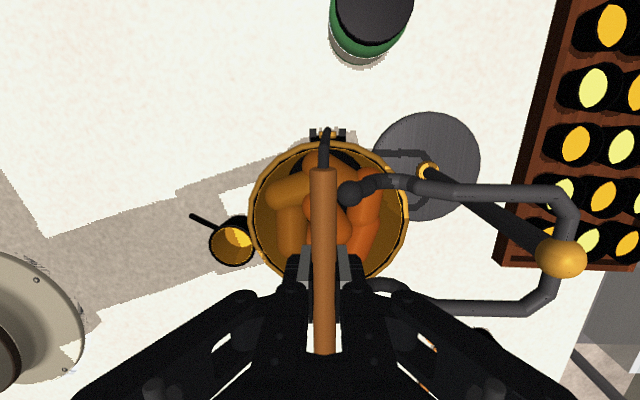

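Request:
play_rows(
  deltas=[
    [[0, 0, 2, 0, 0, 0, 0], [0, 0, 6, 0, 0, 0, 0], [0, 0, 12, 0, 0, 0, 0], [0, 0, 19, 0, 0, 0, 0], [0, 0, 27, 0, 0, 0, 0], [0, 0, 34, 0, 0, 0, 0], [0, 0, 38, 0, 0, 0, 0], [0, 0, 40, 0, 0, 0, 0], [0, 0, 40, 0, 0, 0, 0]],
  ],
)

```text
time: 24.7
position: [0.5644, 0.2866, 0.2467]
ee_rot: [-1.233, 1.17, -1.173]
ft_force: [-0.8, -0.6, -5.3]
gripper_width: 0.0103
```

Run:
```python
from h import *
from bench import arm
R,P=st()
print(cmd(down(.05),[.564,.2865,.206],R,P))
for n in ['side','wrist']:
    c=arm.capture(n);cv2.imwrite(f'pics/{n}17.png',c['pixels'][:,:,::-1]);np.savez(f'pics/{n}17.npz',**c)
i=cv2.imread('pics/side17.png');cv2.imwrite('pics/b.png',cv2.resize(i[100:180,270:376],(795,600),interpolation=cv2.INTER_CUBIC))
```

```text
t 24.7 P [0.5644 0.2866 0.2467] q [ 3.490e-01  2.680e-01  1.266e+00 -1.000e-03  1.607e+00  2.980e-01] F [-0.8 -0.6 -5.3] w 0.0103
(array([ 0. , 40.7, -0.5]), array([-0.001,  0.001,  0.001]))
```

View pics/b.png

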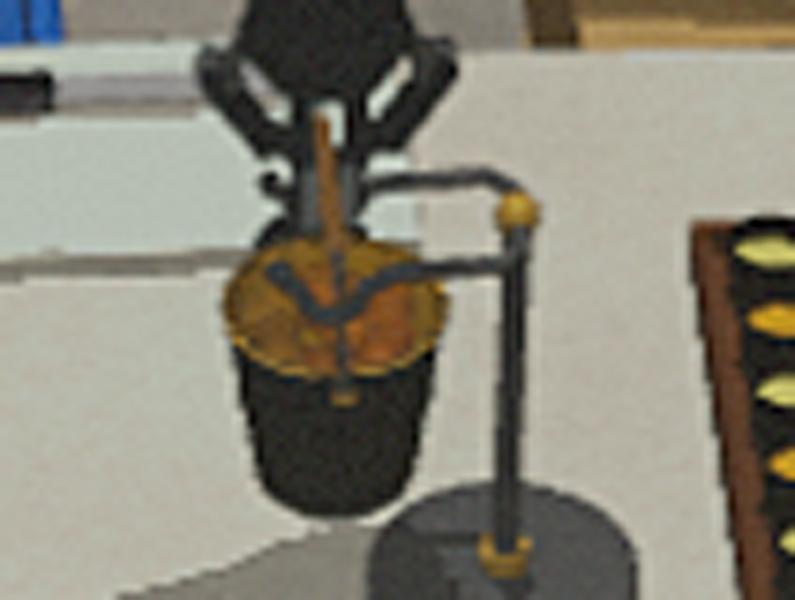

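View pics/wrist17.png

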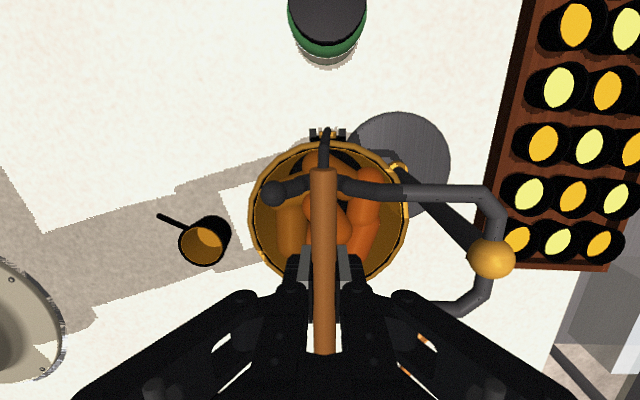

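Request:
play_rows(
  deltas=[
    [[0, 3, 0, 0, 0, 0, 0], [0, 8, 0, 0, 0, 0, 0], [0, 14, 0, 0, 0, 0, 0], [0, 21, 0, 0, 0, 0, 0], [0, 27, 0, 0, 0, 0, 0], [0, 32, 0, 0, 0, 0, 0], [0, 35, 0, 0, 0, 0, 0], [0, 36, 0, 0, 0, 0, 0], [0, 36, 0, 0, 0, 0, 0]],
  ],
)

```text
time: 25.92
position: [0.5645, 0.2866, 0.2109]
ee_rot: [-1.233, 1.17, -1.173]
ft_force: [-0.2, -0.4, -5.4]
gripper_width: 0.0106
```

Request:
play_rows(
  deltas=[
    [[0, 1, 0, 0, 0, 0, 0], [0, 2, 0, 0, 0, 0, 0], [0, 2, 0, 0, 0, 0, 0]],
  ],
)

```text
time: 26.3
position: [0.5644, 0.2865, 0.2087]
ee_rot: [-1.233, 1.17, -1.173]
ft_force: [-0.4, 0.2, -4.3]
gripper_width: 0.0102
```

Request:
play_rows(
  deltas=[
    [[0, 1, 0, 0, 0, 0, 0], [0, 2, 0, 0, 0, 0, 0], [0, 2, 0, 0, 0, 0, 0]],
  ],
)

```text
time: 26.68
position: [0.5645, 0.2866, 0.2068]
ee_rot: [-1.233, 1.17, -1.173]
ft_force: [0.1, 0.2, -4.1]
gripper_width: 0.0103
```

Run:
```python
from h import *
from bench import arm
R,P=st()
for n in ['side','wrist']:
    c=arm.capture(n);cv2.imwrite(f'pics/{n}18.png',c['pixels'][:,:,::-1]);np.savez(f'pics/{n}18.npz',**c)
i=cv2.imread('pics/side18.png');cv2.imwrite('pics/b.png',cv2.resize(i[100:180,270:376],(795,600),interpolation=cv2.INTER_CUBIC))
```

```text
t 26.68 P [0.5645 0.2866 0.2068] q [ 3.490e-01  2.800e-01  1.331e+00 -1.000e-03  1.530e+00  2.980e-01] F [ 0.1  0.2 -4.1] w 0.0103
```

View pics/b.png

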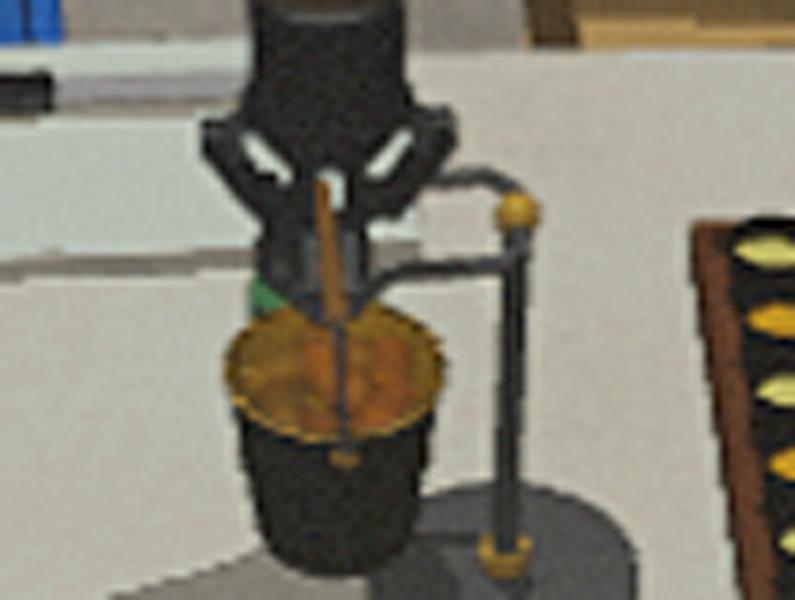

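View pics/wrist18.png

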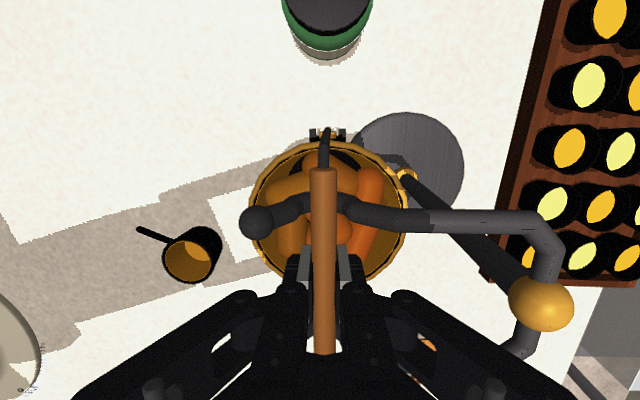

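Request:
play_rows(
  deltas=[
    [[0, 1, 0, 0, 0, 0, 0], [0, 1, 0, 0, 0, 0, 0], [0, 1, 0, 0, 0, 0, 0]],
  ],
)

```text
time: 27.15
position: [0.5646, 0.2866, 0.2065]
ee_rot: [-1.232, 1.17, -1.173]
ft_force: [-3.7, -0.6, 6.2]
gripper_width: 0.0106
```

Request:
play_rows(
  deltas=[
    [[0, 1, 0, 0, 0, 0, 0], [0, 1, 0, 0, 0, 0, 0], [0, 1, 0, 0, 0, 0, 0]],
  ],
)

```text
time: 27.52
position: [0.5646, 0.2866, 0.2063]
ee_rot: [-1.231, 1.169, -1.173]
ft_force: [-5.1, -2.1, 14.1]
gripper_width: 0.0106
```

Request:
play_rows(
  deltas=[
    [[0, 1, 0, 0, 0, 0, 0], [0, 1, 0, 0, 0, 0, 0], [0, 1, 0, 0, 0, 0, 0]],
  ],
)

```text
time: 27.9
position: [0.5647, 0.2866, 0.2062]
ee_rot: [-1.231, 1.168, -1.173]
ft_force: [-7.5, -2.9, 20.6]
gripper_width: 0.0104
```

Request:
play_rows(
  deltas=[
    [[0, -1.5, -1, 0, 0, 0, 0], [0, -2, -1, 0, 0, 0, 0], [0, -2, -1, 0, 0, 0, 0]],
  ],
)

```text
time: 28.28
position: [0.5638, 0.2866, 0.2063]
ee_rot: [-1.232, 1.169, -1.173]
ft_force: [1.2, 0.0, 8.0]
gripper_width: 0.0104
```

Request:
play_rows(
  deltas=[
    [[0, 0, 0, 0, 0, 0, 0.16], [0, 0, 0, 0, 0, 0, 0.2], [0, 0, 0, 0, 0, 0, 0.3], [0, 0, 0, 0, 0, 0, 0.4], [0, 0, 0, 0, 0, 0, 0.5], [0, 0, 0, 0, 0, 0, 0.5], [0, 0, 0, 0, 0, 0, 0.5]],
  ],
)

```text
time: 29.15
position: [0.5634, 0.2865, 0.2058]
ee_rot: [-1.233, 1.17, -1.173]
ft_force: [-0.0, 0.3, 0.1]
gripper_width: 0.0431
```

Run:
```python
from h import *
from bench import arm
R,P=st()
for n in ['side','wrist']:
    c=arm.capture(n);cv2.imwrite(f'pics/{n}19.png',c['pixels'][:,:,::-1]);np.savez(f'pics/{n}19.npz',**c)
i=cv2.imread('pics/side19.png');cv2.imwrite('pics/b.png',cv2.resize(i[100:180,270:376],(795,600),interpolation=cv2.INTER_CUBIC))
```

```text
t 29.15 P [0.5634 0.2865 0.2058] q [ 3.490e-01  2.780e-01  1.335e+00 -1.000e-03  1.528e+00  2.980e-01] F [-0.   0.3  0.1] w 0.0431
```

View pics/b.png

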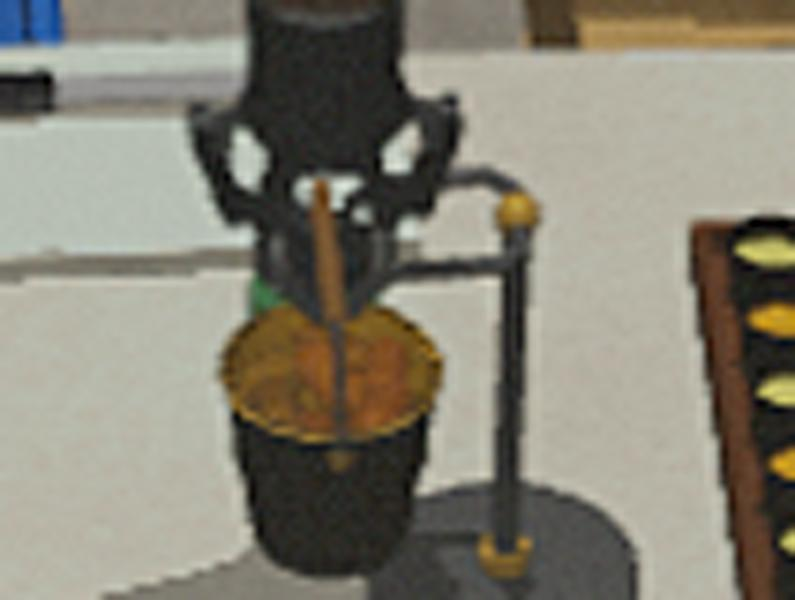

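View pics/wrist19.png

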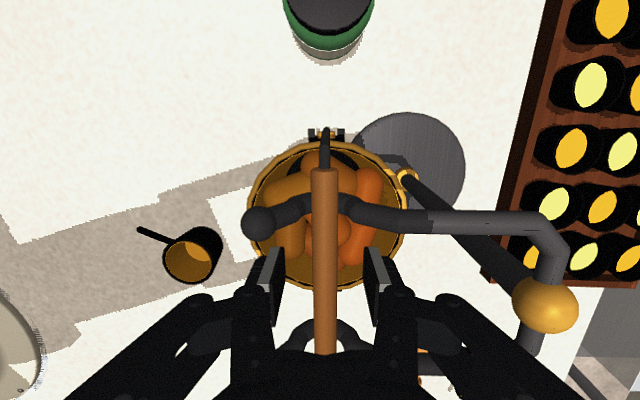

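Request:
play_rows(
  deltas=[
    [[0, -4, 0, 0, 0, 0, 0.5], [0, -12, 0, 0, 0, 0, 0.5], [0, -24, 0, 0, 0, 0, 0.5], [0, -40, 0, 0, 0, 0, 0.5], [0, -60, 0, 0, 0, 0, 0.5], [0, -85, 0, 0, 0, 0, 0.5], [0, -110, 0, 0, 0, 0, 0.5], [0, -140, 0, 0, 0, 0, 0.5], [0, -170, 0, 0, 0, 0, 0.5], [0, -190, 0, 0, 0, 0, 0.5], [0, -190, 0, 0, 0, 0, 0.5], [0, -190, 0, 0, 0, 0, 0.5]],
  ],
)

```text
time: 30.75
position: [0.5632, 0.2867, 0.3952]
ee_rot: [-1.234, 1.171, -1.172]
ft_force: [-0.0, 0.4, 0.6]
gripper_width: 0.0427
```

Run:
```python
from h import *
from bench import arm
R,P=st()
for n in ['side','wrist']:
    c=arm.capture(n);cv2.imwrite(f'pics/{n}20.png',c['pixels'][:,:,::-1]);np.savez(f'pics/{n}20.npz',**c)
i=cv2.imread('pics/side20.png');cv2.imwrite('pics/b.png',cv2.resize(i[100:180,270:376],(795,600),interpolation=cv2.INTER_CUBIC))
```

```text
t 30.75 P [0.5632 0.2867 0.3952] q [ 3.500e-01  2.810e-01  9.540e-01 -1.000e-03  1.907e+00  2.980e-01] F [-0.   0.4  0.6] w 0.0427
```

View pics/b.png

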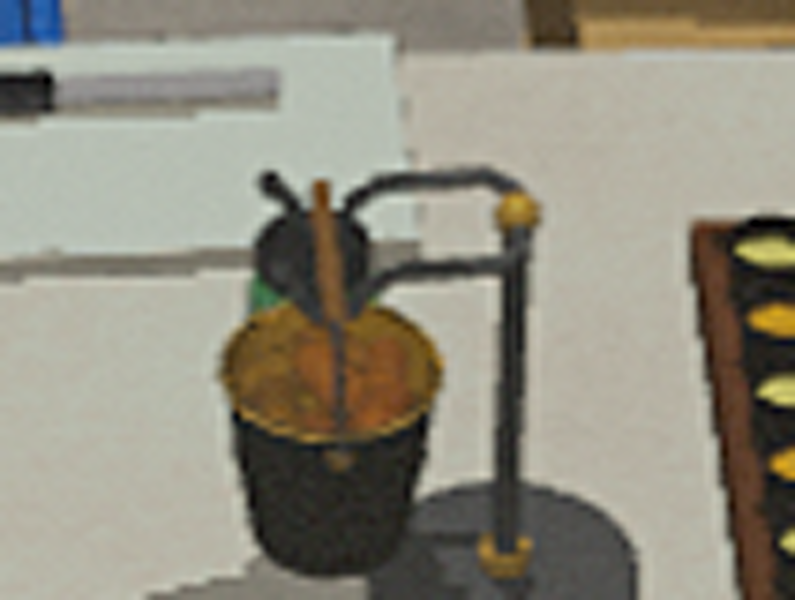

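View pics/wrist20.png

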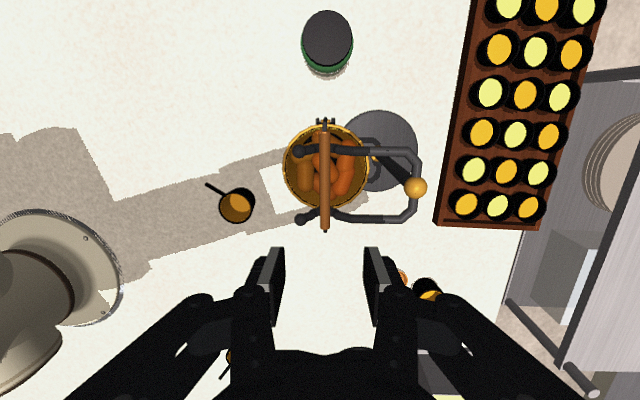

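View pics/side20.png

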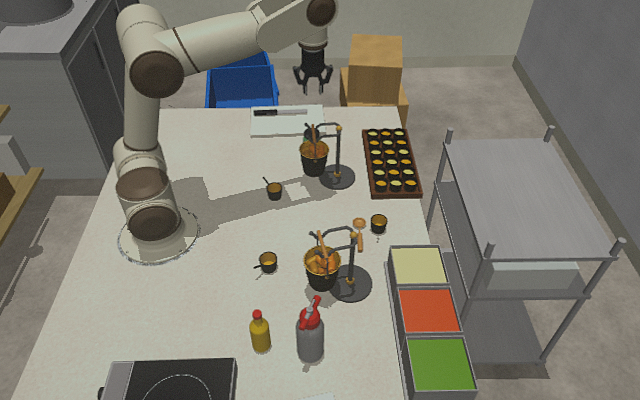

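Request:
play_rows(
  deltas=[
    [[0, 0, 0, 0, 0, 0, 0.5], [0, 0, 0, 0, 0, 0, 0.5], [0, 0, 0, 0, 0, 0, 0.5], [0, 0, 0, 0, 0, 0, 0.5], [0, 0, 0, 0, 0, 0, 0.5], [0, 0, 0, 0, 0, 0, 0.5], [0, 0, 0, 0, 0, 0, 0.5], [0, 0, 0, 0, 0, 0, 0.5], [0, 0, 0, 0, 0, 0, 0.5], [0, 0, 0, 0, 0, 0, 0.5], [0, 0, 0, 0, 0, 0, 0.5], [0, 0, 0, 0, 0, 0, 0.5]],
  ],
)

```text
time: 32.35
position: [0.5633, 0.2867, 0.3957]
ee_rot: [-1.233, 1.17, -1.173]
ft_force: [0.6, -0.1, 0.6]
gripper_width: 0.0427
```

Run:
```python
from h import *
from bench import arm
np.set_printoptions(precision=4,suppress=True)
W=load('pics/wrist20.npz')
a,b=plane(W,324.5,132,.226),plane(W,325,230,.226);e=a-b;m=(a+b)/2
L,R=plane(W,301,150.5,.243),plane(W,301.5,219,.243);mt=(L+R)/2;y=(L-R)/np.linalg.norm(L-R);x=np.array([y[1],-y[0],0])
print('grip',m,np.linalg.norm(e),'tips',mt,np.linalg.norm(L-R));s=mt+.026*x;d=m-s
print('rel seat x,y',d@x,d@y,'ang',np.arctan2(-e[0],e[1])-np.arctan2(-y[0],y[1]))
r=[];
for n in ['wrist','side','top']:
    c=arm.capture(n);p=cv2.imread(f'pics/{n}20.png') if n!='top' else cv2.imread('pics/top0.png')
    q=c['pixels'][:,:,::-1];cv2.imwrite(f'pics/{n}21.png',q)
    if n!='top':
        df=cv2.absdiff(p,np.ascontiguousarray(q)).max(2);print(n,(df>60).sum(),np.argwhere(df>60)[:5].tolist())
p=np.load('pics/side0.npz')['pixels'][:,:,::-1];q=cv2.imread('pics/side21.png')
cv2.imwrite('pics/cmp.png',cv2.resize(np.hstack([p[150:380,230:400],q[150:380,230:400]]),(800,541)))
```

```text
grip [0.5652 0.284  0.226 ] 0.11158012106687339 tips [0.5405 0.2847 0.243 ] 0.07424062732743078
rel seat x,y -0.0013043700389556313 -0.0015225920998108336 ang 0.02339171968065186
wrist 3451 [[0, 496], [0, 520], [0, 521], [0, 535], [0, 557]]
side 1 [[4, 254]]
```

View pics/cmp.png

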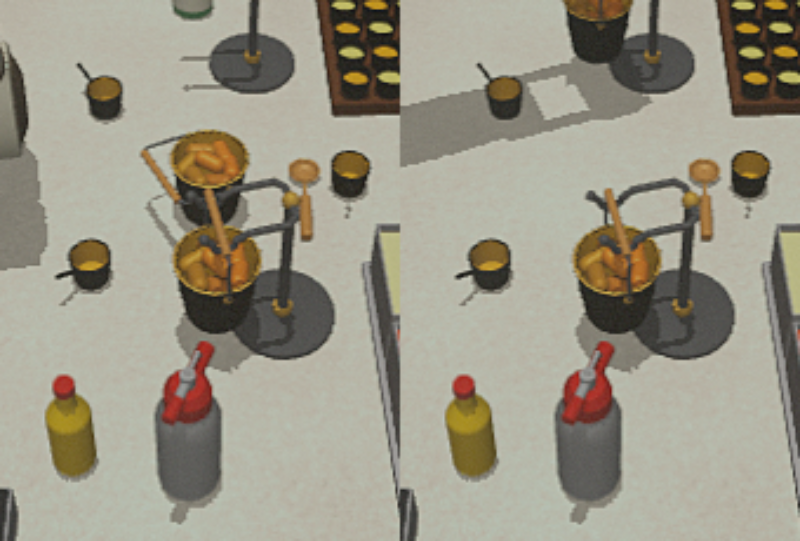

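Seated within 2 mm, and nothing moved between the two side pictures. The other things are where they were.

```bash
python3 -c "
from bench import arm
print(arm.close_job())"
```

```text
the job is handed in; nothing more can be done
None
```

The pail now hangs by its wooden grip in both troughs of the free stand, and the job was handed in at about 32 s of the 67 s allowed. No verdict was reported.

**What I did:** I raised the folded handle with the shut fingertips from below while the pail stood. Then I gripped the wooden roll from above, carried the pail over, and lowered the grip in from the -x side. I released it and backed straight up.

**Handle:** The first lift attempt touched the grip with the very end of the fingertip. That pushed the pail slightly, with about 2.6 N showing at the end of that push and a few mm of rim shift in the side view. I backed off and re-engaged deeper, and the top view then showed the pail back in place. The handle measured about 0.03 rad from upright before I gripped it.

**Seating:** While seating, I pressed the grip into the troughs with about 21 N, then eased off before opening the gripper.

**Last checks:**
- **Grip position:** about 1.3 mm across and 1.5 mm along from the seat, and 0.02 rad from square. The height was not measured separately at the end.
- **Stillness:** two side pictures about 1.6 s apart were practically identical (1 changed pixel). The matching wrist-camera comparison showed 3451 changed pixels. I did not track the cause; it may be camera noise or small arm drift, so I relied on the side view.
- **Level and clear:** by eye in the side view the pail hangs level and clear of the table.
- **Other things:** in the side-by-side side views the hung pail, cups, bottle, whipper and spoon look unmoved. The jar is mostly hidden behind the pail there, but the wrist view shows it still standing.

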